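Load the engraving fixtures for a trophy set

TASK

Load the engraver's fixtures for a trophy order. Slide the tailstock all the way back, lay the square wooden blank in the saddles, and slide the tailstock up so that the blank is held on both centres with its ends against the faces of the headstock and tailstock. Put every plaque from the rack into a pocket of the pocket plate, one to a pocket, brass face up and fully home, leaving the scraper, jar and cork block alone.

Things in the scene. Friction and masses are not known exactly. Their poses are not given: they have to be found in the camera images.
- nest: aluminium pocket plate 330 x 100 mm, fixed to the bench; four pockets in a row along its x. Origin: centre of its underside, z up
- pocket0 (a point): centre of a pocket's floor, 6 mm above the bench. Pocket 56 mm (plate x) by 76 mm (plate y): a plaque lies in it flat, either end first, with 3 mm play all round. Lip 8 mm high; the middle 50 mm of each long side is open for the fingers. Pockets 80 mm apart, axes as the plate's
- pocket1 (a point): centre of a pocket's floor, 6 mm above the bench. Pocket 56 mm (plate x) by 76 mm (plate y): a plaque lies in it flat, either end first, with 3 mm play all round. Lip 8 mm high; the middle 50 mm of each long side is open for the fingers. Pockets 80 mm apart, axes as the plate's
- pocket2 (a point): centre of a pocket's floor, 6 mm above the bench. Pocket 56 mm (plate x) by 76 mm (plate y): a plaque lies in it flat, either end first, with 3 mm play all round. Lip 8 mm high; the middle 50 mm of each long side is open for the fingers. Pockets 80 mm apart, axes as the plate's
- pocket3 (a point): centre of a pocket's floor, 6 mm above the bench. Pocket 56 mm (plate x) by 76 mm (plate y): a plaque lies in it flat, either end first, with 3 mm play all round. Lip 8 mm high; the middle 50 mm of each long side is open for the fingers. Pockets 80 mm apart, axes as the plate's
- rack: wooden rack 330 x 80 mm, fixed; slots in a row along its x at -120, -40, 40, 120 mm. Slot floor 12 mm above the bench; slot cheeks 12 mm high above that, 48 mm long (x), 23 mm apart (y); 7 mm high stops beyond the plaque's edges. Origin: centre of its underside, z up
- plaque1: trophy plaque, 3 or 4 present (else None): dark wood 50 x 70 x 20 mm, raised brass plate 40 x 46 x 3 mm on one large face, 0.11 kg. Origin: centre of the wood; x along the 50 mm width, y along the 70 mm length, z out of the brass face. Starts upright in a rack slot on a 50 mm edge (its y up), underside 12 mm above the bench, brass facing either way
- plaque2: trophy plaque, 3 or 4 present (else None): dark wood 50 x 70 x 20 mm, raised brass plate 40 x 46 x 3 mm on one large face, 0.11 kg. Origin: centre of the wood; x along the 50 mm width, y along the 70 mm length, z out of the brass face. Starts upright in a rack slot on a 50 mm edge (its y up), underside 12 mm above the bench, brass facing either way
- plaque3: trophy plaque, 3 or 4 present (else None): dark wood 50 x 70 x 20 mm, raised brass plate 40 x 46 x 3 mm on one large face, 0.11 kg. Origin: centre of the wood; x along the 50 mm width, y along the 70 mm length, z out of the brass face. Starts upright in a rack slot on a 50 mm edge (its y up), underside 12 mm above the bench, brass facing either way
- plaque4: trophy plaque, 3 or 4 present (else None): dark wood 50 x 70 x 20 mm, raised brass plate 40 x 46 x 3 mm on one large face, 0.11 kg. Origin: centre of the wood; x along the 50 mm width, y along the 70 mm length, z out of the brass face. Starts upright in a rack slot on a 50 mm edge (its y up), underside 12 mm above the bench, brass facing either way
- bed: fixed steel bed 310 x 70 x 15 mm. Origin: centre of underside; x from tailstock to grey headstock, z up. Centre line 50 mm above the bench. Headstock face at x = 105 mm, with a tapered centre 12 mm long, 11 to 6 mm thick. Saddles 12 mm thick at x = -30 and 65 mm, flared 32 mm notches, top 55 mm, seats 36 mm above the bench: a blank in them lies on the centre line
- tail (a joint): grey tailstock block on the bed, with a 12 mm centre like the headstock's, facing it. Value in m: 0 = fully back, grows towards the headstock, up to 0.06. Its face is at bed x = -100 mm + value: 0.055 holds the 150 mm blank between both faces. About 2.5 N friction, stays where left; starts at 0.042 to 0.058, too close for the blank to go in
- tail_grip (a point): on the tailstock's black upright grip, 16 mm (bed x) by 30 mm (bed y); its top is 104 mm and its foot (the tailstock's top) 70 mm above the bench. The point is in its middle, 92 mm above the bench
- blank: square pale wood spindle blank, 150 x 28 x 28 mm, 0.08 to 0.16 kg, lying on the bench; both ends have a 14 mm square centre hole 20 mm deep. Origin: its centre; x along its length
- scraper: bystander: scraper with a round handle, about 200 mm long, lying beyond the rack
- jar: bystander: jar, 64 mm across, 80 mm high
- corkblock: bystander: cork sanding block 90 x 70 x 45 mm
Mind the look-alikes: they are no part of the job. Leave any blue look-alike of the plaque3 alone.

How it is judged:
By the outcome, as a careful person would: the job done as asked, in the order asked, and still so for the second after the job is handed in, with the robot touching nothing.
Of plaque1, plaque2, plaque3, plaque4 only 3 to 4 are there at a start; the rules pass over those that are not, and their reading is None.
At some moment in a run one of blank may be knocked a few centimetres aside while the robot is not near it.
It also fails if it takes over 210 s, if anything falls off the work surface, if the arm or the gripper's body presses on something with over 40 N, if the wrist force passes 120 N, or if a joint passes its speed limit or range.

ROBOT

A 6-joint arm with a two-finger parallel gripper is mounted at the origin on the work surface. World frame = base frame: x ahead of the robot, y to its left, z up, the work surface at z = 0. Lengths are in mm, angles in rad, forces in N, time in s.
With the tool pointing down it reaches from about 350 to 925 mm from the base axis. Payload 6.4 kg.
Tool frame: the origin (TCP) lies at the very end of the fingers, on their centre line; the grasp point (between the pads) lies 19 mm behind it; y points along the fingers, z is the direction in which the jaws open and shut, and the axes are right-handed (so a half turn about y gives the same grasp; the last joint's range is limited). The gripper opens to 85 mm and grips with 20 to 120 N. Pads are 22 mm wide; open, the fingers measure 114 mm over their backs; the gripper's body (76 mm by 85 mm) begins 54 mm behind the grasp point. The pads swing forward as they close: fully open they stand 13 mm farther back than shut.
Start: joints at [-1.458, 0.245, 1.558, -0, 1.339, -0.174], TCP at [183.879, -623.46, 231.29] pointing down, gripper open.
Joint ranges: [-3.13, 3.13], [-1.02, 2.26], [0.13, 2.54], [-0.95, 4.09], [0.21, 2.88], [-2.74, 2.74]. Speed limits (rad/s): [2.57, 2.57, 3.14, 3.14, 3.14, 3.14].

INTERFACE

Orientations are given as a unit quaternion [w, x, y, z].
In Python, from bench import read_state, capture, camera_info, finish_job, find_in, cut_out, pinpoint gives the robot as it stands.
- The arm moves only by the tool jog_arm, never from a script. Its argument "plan" is a list of rows, each a list of 3 entries, a list of its own where there are three numbers: the finger opening in mm, from 0 to 85.4, then the shift along the world's x, y, z in mm, then the turn, a rotation vector about the world's x, y, z in rad. In form: [[fingers, [tx, ty, tz], [wx, wy, wz]], ...]. A call has 1 to 10 rows; each row shifts and turns the commanded pose from where the row before left it; what a row does not reach is not made up. A row lasts 1/8 s, in which the tool goes at most 62.5 mm and 10.7 degrees, less where a joint would pass 70% of its speed; a pose out of reach is approached as far as the arm can. A call with a gripper value outside its range is refused whole. The fingers move at their own pace and stop on an object; "newtons" is the grip in N (left out, the last holds). Time passes only in rows, so rows that do not move let the fingers close. It gives the time, the measured TCP pose, the force and the opening at its end, in the units of the state.
- read_state(): the state, without advancing time (a new reading comes with each control period).
- capture(name): name is "scene" or "top" or "wrist"; returns the picture (384x512x3 uint8, red, green, blue); there is no depth.
- camera_info(name): a dict with "camera_matrix" (3x3 intrinsics, pixels), "distortion" ([k1, k2, p1, p2, k3] as OpenCV has them; the pictures are not rectified), "extrinsics" (4x4, takes a point from camera to world coordinates); the wrist camera has in their place "T_tool_cam" (4x4, takes a point from camera to tool coordinates, whose origin is the TCP and whose axes are the tool frame's). Camera axes: x right, y down, z forward; pixel columns grow to the right and rows downward; lengths in mm; the calibration is good to about 2 mm. A picture is of the moment at which its call begins: read the wrist's pose just before it. camera_info takes no time and is no camera call.
- finish_job(): hands the job in, once; it reports no verdict.
Trained networks look in the newest picture that a camera, given by its name, has taken for a name from the list of things; names that differ only in an ending like _2 or _b are one class to them, and where a whole thing is asked for, a point or a joint stands for the part that bears it (a point fixed in the world has none). Each returns a list of dicts, best first, with "p" (0 to 1); they miss things now and then, are a little off and sometimes report something else, mostly with a low value. They report only what shows in the picture. A call takes as long as a camera call. They do not tell look-alikes from the thing itself.
- find_in(camera, label): "position" ([column, row] in pixels, amid what is visible of it).
- cut_out(camera, label): "mask" (384x512 bool, what is visible of it) and "position" ([column, row] in pixels, amid what is visible of it).
- pinpoint(camera, label): "position" ([column, row] in pixels: a listed point, or the origin of a listed thing).
The state is a dict: "time": time; "joints": joint angles; "dq": joint speeds; "joint_torque": joint torques, N m; "tcp_pos": TCP position; "tool_rot": TCP orientation; "wrist_force": force on the tool from outside, world axes, zero at the start; "ft_torque": the same for the moment, N m; "grip_width": finger opening in mm.
Only numpy, scipy, OpenCV 4.12 (cv2) and the standard library are available. Lean on these libraries where they do the work, as an engineer would, in place of code of your own. Each camera call takes 0.05 s, during which the arm holds its last target.

## Working session

There is one attempt and no reset: what is moved stays moved. The work goes in short steps, Python scripts to look and compute and a tool call to move; the robot and the scene stay as the last step left them, time stands still between calls to the robot, and variables do not carry over. Pictures are saved under pics/ and viewed, and the job is handed in when it is done.

Besides the shell and the picture viewer there is one more tool, called as name(argument=value, ...), one argument or row to a line, values as JSON. jog_arm: Moves the arm, as the interface text tells. Its arguments: {"type":"object","properties":{"plan":{"type":"array","items":{"type":"array"}},"newtons":{"type":"number"}},"required":["plan"]}

```bash
ls -la; mkdir -p pics
python3 - <<'E'
from bench import *
import cv2,numpy as np
print(read_state())
for c in ["scene","top","wrist"]:
    im=capture(c); cv2.imwrite(f"pics/{c}0.png",cv2.resize(im[:,:,::-1],(768,576)))
    i=camera_info(c)
    print(c,{k:np.round(np.array(v),3).tolist() for k,v in i.items()})
E
```

```text
total 12
drwxr-xr-x  3 agent agent 4096 Dec  7 04:56 .
drwxr-xr-x 23 root  root  4096 Dec  7 04:56 ..
drwxr-xr-x  2 agent agent 4096 Dec  7 04:56 pics
{'time': 0.0, 'joints': array([-1.45812591e+00,  2.45823958e-01,  1.55905186e+00, -1.27621062e-05,
        1.33868513e+00, -1.74131142e-01]), 'dq': array([ 4.26676270e-05, -9.79543946e-05,  2.77089648e-04,  1.31124024e-03,
        4.51247818e-04,  1.05955565e-03]), 'joint_torque': array([-2.05906625e-03, -4.29502416e+01, -3.26136518e+01, -2.03869154e-04,
        5.19112175e-03,  5.58053998e-06]), 'tcp_pos': array([ 183.79377545, -622.87832659,  230.15365448]), 'tool_rot': array([ 0.10107047, -0.10103648,  0.70054405, -0.69915265]), 'wrist_force': array([-0.00700599,  0.13399179,  0.10878325]), 'ft_torque': array([ 0.06601061,  0.04549049, -0.03479046]), 'grip_width': 85.41528182814884}
scene {'camera_matrix': [[425.491, 0.0, 256.623], [0.0, 425.491, 194.205], [0.0, 0.0, 1.0]], 'distortion': [-0.07, 0.0, 0.0, 0.0, 0.0], 'extrinsics': [[0.355, 0.611, -0.707, 1418.606], [0.935, -0.233, 0.268, -293.899], [-0.001, -0.757, -0.654, 864.521], [0.0, 0.0, 0.0, 1.0]]}
top {'camera_matrix': [[454.419, 0.0, 261.12], [0.0, 454.419, 186.113], [0.0, 0.0, 1.0]], 'distortion': [-0.05, 0.0, 0.0, 0.0, 0.0], 'extrinsics': [[-0.009, -0.978, 0.209, 297.987], [-1.0, 0.009, 0.001, -12.669], [-0.003, -0.208, -0.978, 1546.563], [0.0, 0.0, 0.0, 1.0]]}
wrist {'camera_matrix': [[328.21, 0.0, 251.467], [0.0, 328.21, 192.675], [0.0, 0.0, 1.0]], 'distortion': [-0.096, 0.0, 0.0, 0.0, 0.0], 'T_tool_cam': [[-0.0, 0.958, 0.285, -72.095], [0.001, -0.285, 0.958, -141.603], [1.0, 0.001, -0.0, -0.614], [0.0, 0.0, 0.0, 1.0]]}
```

View pics/scene0.png

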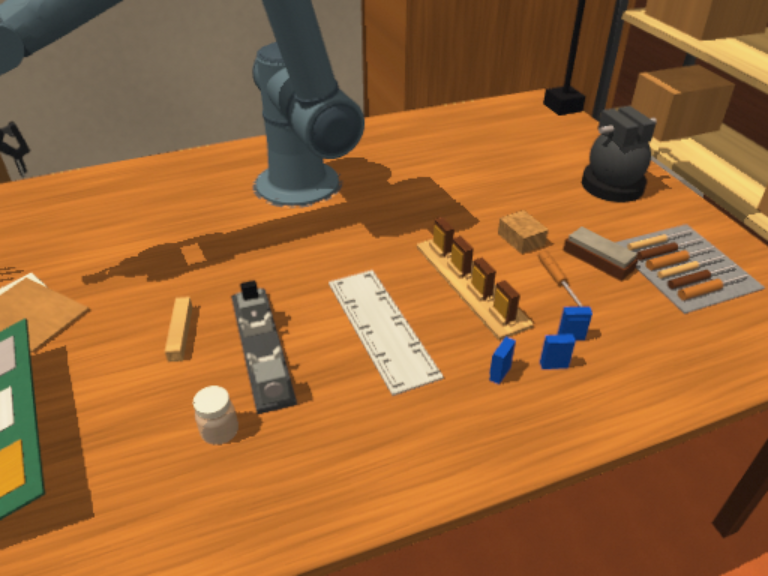

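View pics/top0.png

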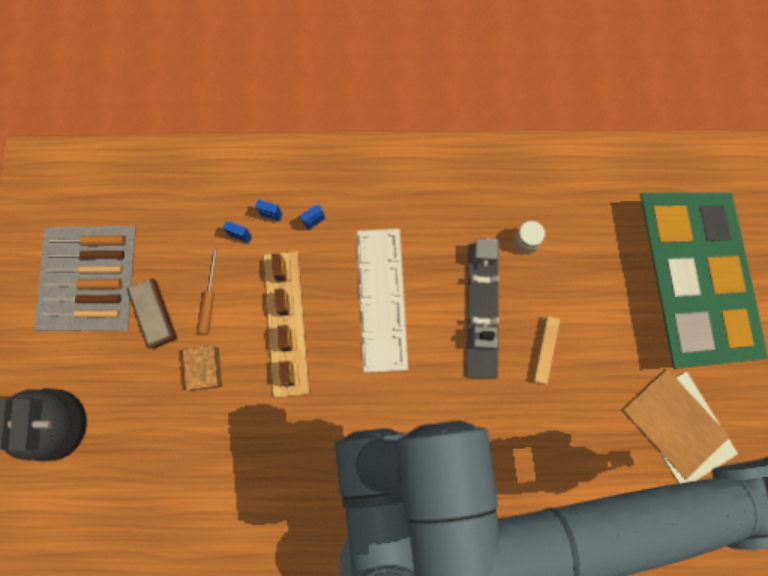

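View pics/wrist0.png

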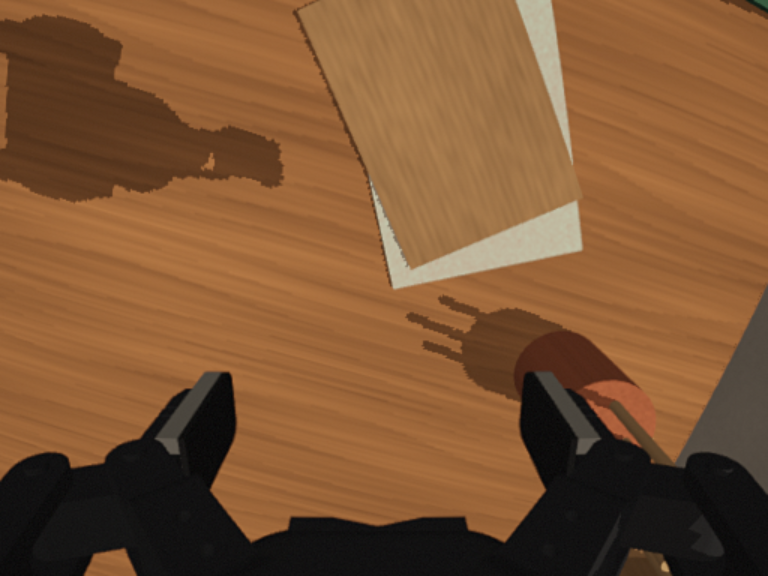

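The pictures show four dark plaques with brass in the rack (top image x≈285, y 265–375 in the 768-wide view). Three blue look-alikes stand at (237,232), (268,210) and (313,216). The nest is at (382,300), the bed at (482,308) with its tail grip nearest the robot, the blank at (545,350) and the jar at (530,236).

```bash
cat > h.py <<'E'
from bench import *
import cv2,numpy as np
from scipy.spatial.transform import Rotation as R
def Rt(q): return R.from_quat([q[1],q[2],q[3],q[0]]).as_matrix()
def toolT(s=None):
    s=s or read_state(); T=np.eye(4); T[:3,:3]=Rt(s['tool_rot']); T[:3,3]=s['tcp_pos']; return T
def cam(name,T=None):
    i=camera_info(name); K=np.array(i['camera_matrix']); D=np.array(i['distortion'])
    E=np.array(i['extrinsics']) if 'extrinsics' in i else (toolT() if T is None else T)@np.array(i['T_tool_cam'])
    return K,D,E
def ray(c,uv):
    K,D,E=c; p=cv2.undistortPoints(np.array(uv,float).reshape(-1,1,2),K,D).reshape(-1,2)
    d=np.c_[p,np.ones(len(p))]@E[:3,:3].T; return E[:3,3],d/np.linalg.norm(d,axis=1)[:,None]
def onz(c,uv,z):
    o,d=ray(c,uv); return o+d*((z-o[2])/d[:,2])[:,None]
def proj(c,P):
    K,D,E=c; Ei=np.linalg.inv(E); rv=cv2.Rodrigues(Ei[:3,:3])[0]
    return cv2.projectPoints(np.array(P,float).reshape(-1,1,3),rv,Ei[:3,3],K,D)[0].reshape(-1,2)
def tri(cs,uvs):
    A=np.zeros((3,3));b=np.zeros(3)
    for c,uv in zip(cs,uvs):
        o,d=ray(c,uv); d=d[0]; M=np.eye(3)-np.outer(d,d); A+=M;b+=M@o
    x=np.linalg.solve(A,b); 
    return x,[np.linalg.norm(np.cross(x-ray(c,uv)[0],ray(c,uv)[1][0])) for c,uv in zip(cs,uvs)]
def save(im,name,crop=None,k=None,pts=()):
    im=im[:,:,::-1].copy()
    for p in pts: cv2.circle(im,(int(round(p[0])),int(round(p[1]))),1,(0,255,0),-1)
    if crop is not None: a,b,c,d=crop; im=im[b:d,a:c]
    k=k or min(800/im.shape[1],600/im.shape[0])
    cv2.imwrite(f"pics/{name}.png",cv2.resize(im,None,fx=k,fy=k,interpolation=cv2.INTER_CUBIC))
E
python3 - <<'E'
from h import *
it=capture("top"); isc=capture("scene")
np.save('top.npy',it); np.save('scene.npy',isc)
ct,cs=cam("top"),cam("scene")
for l in ["nest","pocket0","pocket1","pocket2","pocket3","rack","plaque1","bed","tail_grip","blank"]:
    for n in ["top","scene"]:
        r=pinpoint(n,l)
        print(l,n,[(np.round(d['position'],1).tolist(),round(d['p'],2)) for d in r[:8]])
for n in ["top","scene"]:
    for l in ["blank","tail"]:
        r=cut_out(n,l)
        for d in r[:2]:
            print(n,l,d['p'],d['position'],d['mask'].sum())
            if l=="blank":
                np.save(f'blank_{n}.npy',d['mask'])
                break
E
```

```text
nest top [([253.5, 199.2], 0.69)]
nest scene [([254.4, 220.6], 0.65)]
pocket0 top [([254.8, 210.4], 0.9), ([256.2, 237.0], 0.71), ([257.6, 185.5], 0.66), ([249.7, 165.5], 0.56), ([189.4, 217.5], 0.4)]
pocket0 scene [([259.2, 229.5], 0.98), ([273.1, 244.0], 0.94), ([238.7, 192.6], 0.87), ([295.0, 152.4], 0.62), ([315.1, 191.7], 0.31)]
pocket1 top [([254.8, 210.4], 0.9), ([256.2, 237.0], 0.71), ([257.6, 185.5], 0.66), ([249.7, 165.5], 0.56), ([189.4, 217.5], 0.4)]
pocket1 scene [([259.2, 229.5], 0.98), ([273.1, 244.0], 0.94), ([238.7, 192.6], 0.87), ([295.0, 152.4], 0.62), ([315.1, 191.7], 0.31)]
pocket2 top [([254.8, 210.4], 0.9), ([256.2, 237.0], 0.71), ([257.6, 185.5], 0.66), ([249.7, 165.5], 0.56), ([189.4, 217.5], 0.4)]
pocket2 scene [([259.2, 229.5], 0.98), ([273.1, 244.0], 0.94), ([238.7, 192.6], 0.87), ([295.0, 152.4], 0.62), ([315.1, 191.7], 0.31)]
pocket3 top [([254.8, 210.4], 0.9), ([256.2, 237.0], 0.71), ([257.6, 185.5], 0.66), ([249.7, 165.5], 0.56), ([189.4, 217.5], 0.4)]
pocket3 scene [([259.2, 229.5], 0.98), ([273.1, 244.0], 0.94), ([238.7, 192.6], 0.87), ([295.0, 152.4
[... 245 characters left out ...]
 225.2], 0.55), ([205.7, 145.4], 0.52), ([179.2, 141.2], 0.43)]
plaque1 scene [([385.3, 216.1], 0.86), ([334.4, 240.4], 0.85), ([321.4, 183.6], 0.84), ([336.7, 201.3], 0.84), ([308.2, 169.3], 0.71), ([293.6, 155.6], 0.49)]
bed top [([321.4, 207.2], 0.58), ([363.5, 232.4], 0.31)]
bed scene [([171.9, 233.0], 0.79)]
tail_grip top [([326.3, 222.2], 0.55)]
tail_grip scene [([166.6, 189.5], 0.83)]
blank top [([254.5, 185.9], 0.74), ([324.8, 223.1], 0.66), ([364.6, 234.0], 0.58), ([249.4, 208.3], 0.16)]
blank scene [([121.2, 216.4], 0.97), ([322.0, 183.9], 0.23)]
top blank 0.95 [361.9, 234.2] 425
top tail 0.67 [323.0, 224.9] 227
scene blank 0.64 [120.7, 219.3] 514
scene tail 0.63 [168.7, 201.6] 435
```

Run:
```python
from h import *
it=np.load('top.npy');isc=np.load('scene.npy')
ct,cs=cam("top"),cam("scene")
def t(a,b,n): 
    x,e=tri([ct,cs],[a,b]); print(n,np.round(x,1),np.round(e,1))
t([253.5,199.2],[254.4,220.6],'nest')
t([188.6,212.8],[312.5,191.9],'rack')
t([321.4,207.2],[171.9,233.0],'bed'); t([326.3,222.2],[166.6,189.5],'grip')
t([364.6,234],[121.2,216.4],'blank')
for a,b in zip([[187.8,176.2],[186.3,202.1],[191.8,225.2],[192.3,249.6]],[[336.7,201.3],[321.4,183.6],[308.2,169.3],[293.6,155.6]]): t(a,b,'plq')
for n,c in(("top",ct),("scene",cs)):
    m=np.load(f'blank_{n}.npy'); ys,xs=np.nonzero(m)
    P=onz(c,np.c_[xs,ys],28 if n=="top" else 14)[:,:2].astype(np.float32)
    print(n,cv2.minAreaRect(P))
save(it,'t_bed',(300,150,380,260)); save(it,'t_rack',(160,130,280,270)); save(isc,'s_rack',(260,130,400,260)); save(isc,'s_bed',(100,170,220,290))
```

```text
nest [583.   15.9  -7.8] [0.2 0.2]
rack [534.3 234.7  -1.7] [5.6 5.6]
bed [ 551.7 -220.2   -3.4] [1.8 1.8]
grip [ 486.5 -213.4  104. ] [4.8 4.8]
blank [ 455.8 -352.5   20.3] [5.2 5.2]
plq [653.4 238.5  55.3] [2.2 2.2]
plq [564.  239.1  52.5] [0.7 0.7]
plq [488.3 224.7  55.2] [5.8 5.8]
plq [406.4 217.   55.4] [1.3 1.3]
top ((456.4751892089844, -352.2325134277344), (33.820831298828125, 147.9636688232422), 75.11725616455078)
scene ((454.7666931152344, -354.88946533203125), (39.924076080322266, 175.5725555419922), 72.69953155517578)
```

View pics/t_bed.png

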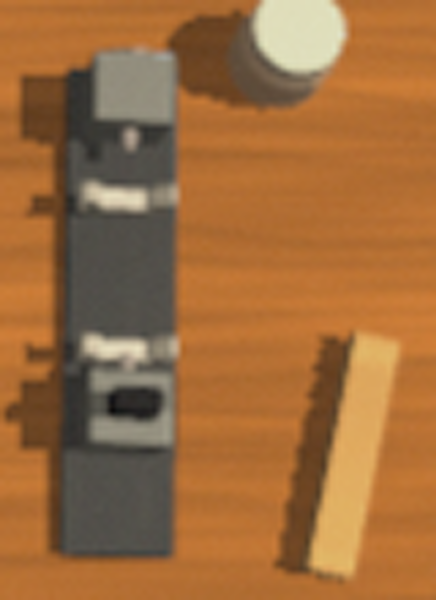

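View pics/t_rack.png

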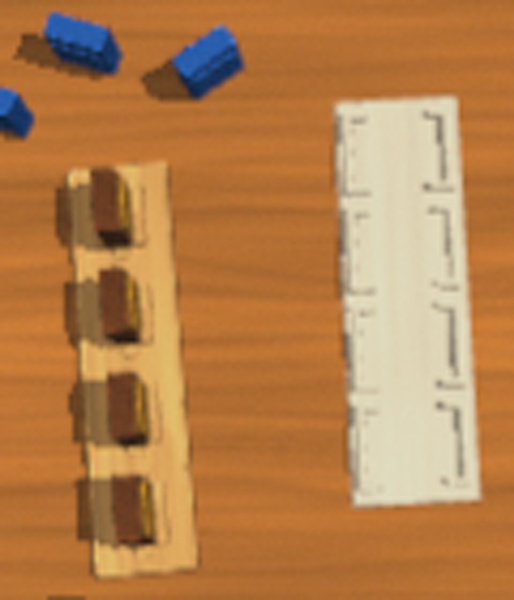

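View pics/s_rack.png

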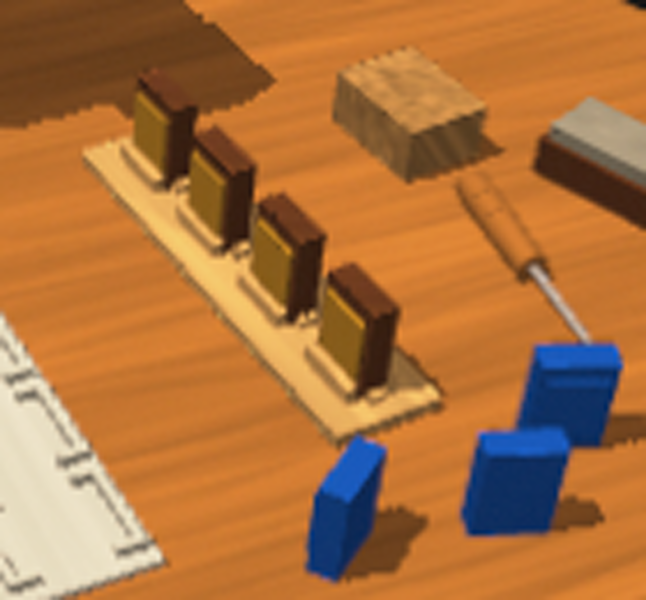

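View pics/s_bed.png

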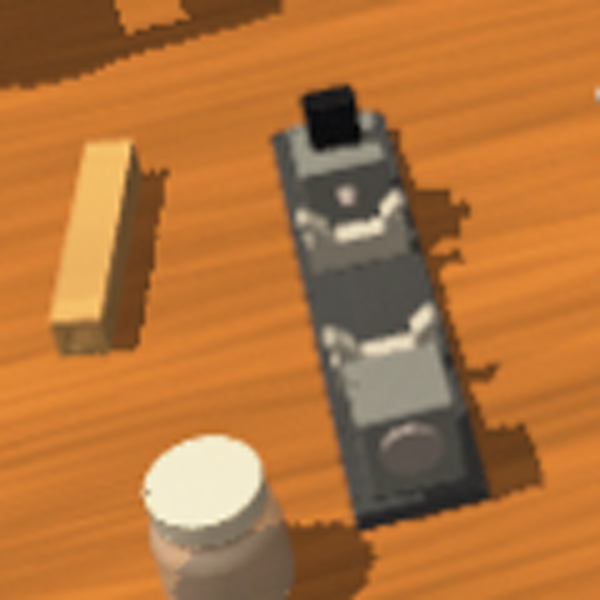

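Run:
```python
from h import *
print(np.round(toolT(),3))
ct=cam("top");k=800/120
# bed outline corners (top crop scale)
kb=600/110
f=lambda x,y,z,n:print(n,np.round(onz(ct,[300+x/kb,150+y/kb],z)[0],1))
f(63,553,15,'bed near L');f(173,553,15,'bed near R');f(176,55,60,'hd far R');f(178,150,15,'bed R');f(135,403,104,'grip')
g=lambda x,y,z,n:print(n,np.round(onz(ct,[160+x/(600/140),130+y/(600/140)],z)[0],1))
for p in [(335,102),(457,97),(481,499),(353,506)]: g(*p,14,'nest')
for p in [(68,170),(165,162),(198,570),(95,577)]: g(*p,12,'rack')
```

```text
[[-9.59000e-01  0.00000e+00  2.83000e-01  1.83898e+02]
 [-2.83000e-01  0.00000e+00 -9.59000e-01 -6.23439e+02]
 [-0.00000e+00 -1.00000e+00 -0.00000e+00  2.31297e+02]
 [ 0.00000e+00  0.00000e+00  0.00000e+00  1.00000e+00]]
bed near L [ 399.5 -177.7   15. ]
bed near R [ 398.7 -245.3   15. ]
hd far R [ 702.8 -252.8   60. ]
bed R [ 652.6 -258.7   15. ]
grip [ 480.3 -212.9  104. ]
nest [741.2  68.6  14. ]
nest [744.5 -31.2  14. ]
nest [417.4 -46.3  14. ]
nest [412.8  54.   14. ]
rack [686.6 286.   12. ]
rack [692.5 207.   12. ]
rack [364.2 175.   12. ]
rack [359.4 255.4  12. ]
```

jog_arm(
  plan=[
    [60,[35,39,0],[0,0,0.123]],
    [60,[35,39,0],[0,0,0.123]],
    [60,[35,39,0],[0,0,0.123]],
    [60,[35,39,0],[0,0,0.123]],
    [60,[35,39,0],[0,0,0.123]],
    [60,[35,39,0],[0,0,0.123]],
    [60,[35,39,0],[0,0,0.123]],
    [60,[35,39,0],[0,0,0.123]],
    [60,[35,39,0],[0,0,0.123]],
    [60,[35,39,0],[0,0,0.123]],
  ],
  newtons=40,
)

```text
time: 2.7
tcp_pos: [534.9, -232.1, 231.6]
tool_rot: [-0.487, 0.487, -0.512, 0.513]
wrist_force: [-0.1, 0.3, 0.1]
grip_width: 59.7
```

Run:
```python
from h import *
s=read_state();T=toolT(s); im=capture("wrist"); np.save('w1.npy',im);np.save('w1T.npy',T)
print(np.round(T,3),np.round(s['joints'],3),s['time'])
save(im,'w1')
```

```text
[[-5.00000e-02  1.00000e-03  9.99000e-01  5.34947e+02]
 [-9.99000e-01 -0.00000e+00 -5.00000e-02 -2.32095e+02]
 [ 0.00000e+00 -1.00000e+00  1.00000e-03  2.31567e+02]
 [ 0.00000e+00  0.00000e+00  0.00000e+00  1.00000e+00]] [-0.604  0.09   1.733 -0.     1.318 -0.554] 2.7
```

View pics/w1.png

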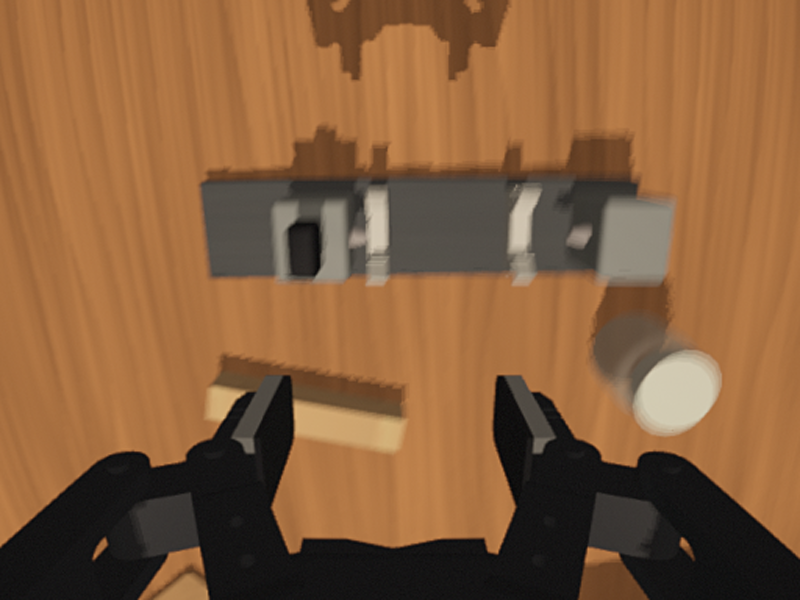

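Run:
```python
from h import *
im=np.load('w1.npy');save(im,'w1b',(125,100,285,220),5)
save(im,'w1c',(280,100,440,220),5)
```

```text
(no output)
```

View pics/w1b.png

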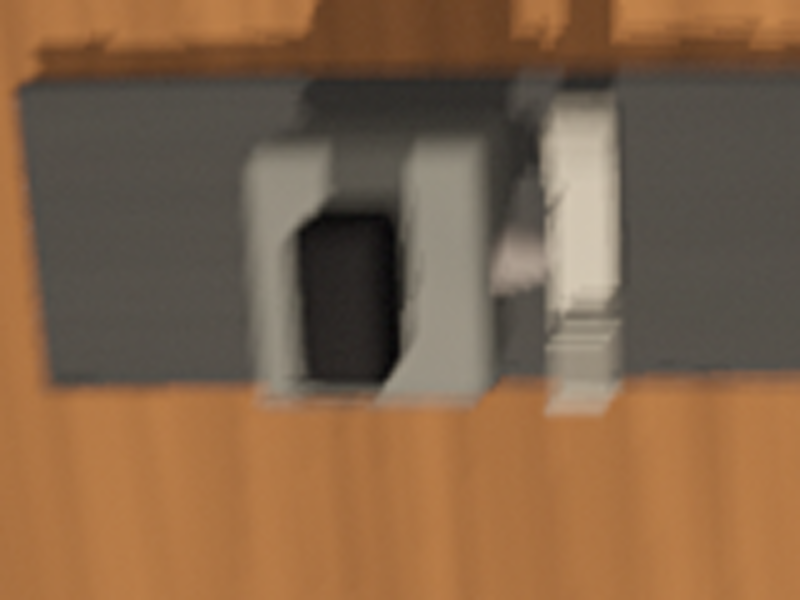

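View pics/w1c.png

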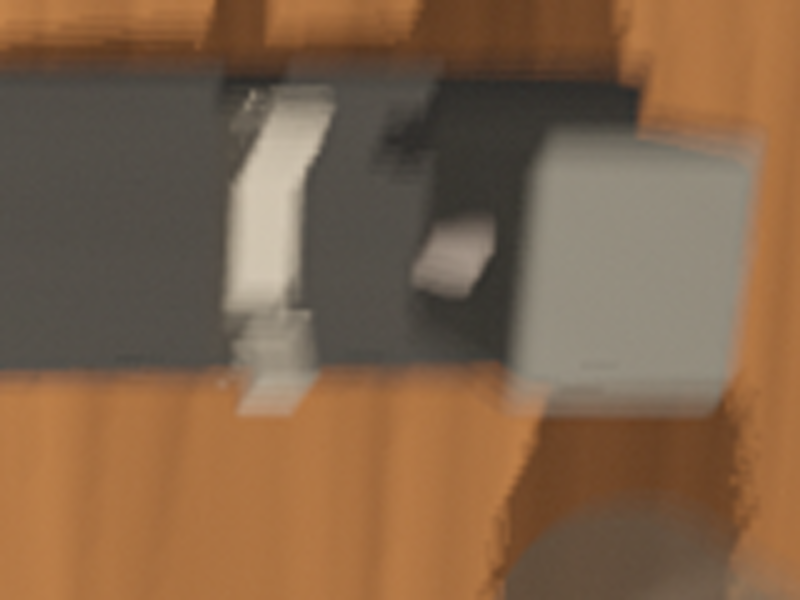

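Run:
```python
from h import *
c=cam("wrist",np.load('w1T.npy'))
def b(x,y,z,n,ox=125): print(n,np.round(onz(c,[ox+x/5,100+y/5],z)[0],1))
b(22,85,15,'TL');b(48,385,15,'BL');b(640,88,15,'TR',280);b(800,72,15,'top mid');b(800,372,15,'bot mid');b(500,362,15,'bot r',280)
b(305,385,104,'grip -x-y');b(385,385,104,'grip +x-y');b(325,212,104,'g')
b(535,135,70,'head face +y',280);b(515,400,70,'head face -y',280)
b(480,390,70,'tail face -y');b(415,280,50,'head tip',280);b(545,265,50,'tail tip')
T=np.load('w1T.npy'); print(c[2][:3,3])
r=[pinpoint("wrist",l)[:2] for l in("tail_grip","bed","blank")]
for z,q in zip((92,0,14),r):
  for d in q: print(d['p'],d['position'],onz(c,d['position'],z)[0].round(1))
```

```text
TL [ 404.7 -173.4   15. ]
BL [ 400.9 -240.4   15. ]
TR [ 708.2 -188.3   15. ]
top mid [ 572.8 -180.1   15. ]
bot mid [ 571.3 -246.1   15. ]
bot r [ 679.6 -248.8   15. ]
grip -x-y [ 479.2 -222.5  104. ]
grip +x-y [ 492.8 -223.2  104. ]
g [ 485.5 -193.5  104. ]
head face +y [ 662.2 -191.9   70. ]
head face -y [ 661.3 -242.7   70. ]
tail face -y [ 505.2 -233.2   70. ]
head tip [ 647.2 -222.2   50. ]
tail tip [ 517.9 -213.2   50. ]
[ 537.72464875 -158.98529267  373.14238875]
0.89 [193.6, 160.4] [ 484.8 -210.8   92. ]
0.57 [267.6, 145.5] [ 553.6 -214.9    0. ]
0.58 [189.8, 264.4] [ 452.2 -354.2   14. ]
```

jog_arm(
  plan=[
    [60,[-25,12,-20],[0,0,0]],
    [60,[-24,11,-45],[0,0,0]],
    [60,[0,0,-45],[0,0,0]],
    [60,[0,0,-35],[0,0,0]],
    [60,[0,0,-10],[0,0,0]],
    [0,[0,0,0],[0,0,0]],
    [0,[0,0,0],[0,0,0]],
    [0,[0,0,0],[0,0,0]],
    [0,[0,0,0],[0,0,0]],
    [0,[0,0,0],[0,0,0]],
  ],
  newtons=40,
)

```text
time: 4.15
tcp_pos: [485.8, -211.4, 78.2]
tool_rot: [-0.486, 0.487, -0.512, 0.514]
wrist_force: [-2.7, 0.3, 7.5]
grip_width: 15.3
```

jog_arm(
  plan=[
    [0,[-10,0.5,0],[0,0,0]],
    [0,[-10,0.5,0],[0,0,0]],
    [0,[-10,0.5,0],[0,0,0]],
    [0,[-10,0.5,0],[0,0,0]],
    [0,[-6,0.3,0],[0,0,0]],
    [0,[0,0,0],[0,0,0]],
  ],
)

```text
time: 4.9
tcp_pos: [439.4, -209.3, 78.2]
tool_rot: [-0.486, 0.487, -0.512, 0.514]
wrist_force: [-1.6, -1.4, 8.9]
grip_width: 15.6
```

jog_arm(
  plan=[
    [0,[-3,0.15,0],[0,0,0]],
    [0,[-3,0.15,0],[0,0,0]],
    [0,[-2,0.1,0],[0,0,0]],
    [0,[0,0,0],[0,0,0]],
  ],
)

```text
time: 5.4
tcp_pos: [432.0, -209.0, 78.2]
tool_rot: [-0.487, 0.486, -0.512, 0.515]
wrist_force: [0.5, -1.3, 7.5]
grip_width: 15.7
```

jog_arm(
  plan=[
    [0,[-2,0.1,0],[0,0,0]],
    [0,[-2,0.1,0],[0,0,0]],
    [0,[0,0,0],[0,0,0]],
  ],
)

```text
time: 5.78
tcp_pos: [431.1, -209.0, 78.3]
tool_rot: [-0.488, 0.484, -0.509, 0.518]
wrist_force: [18.5, -1.4, -5.4]
grip_width: 15.3
```

jog_arm(
  plan=[
    [60,[2,0,0],[0,0,0]],
    [60,[0,0,0],[0,0,0]],
    [60,[0,0,35],[0,0,0]],
    [60,[5,-20,45],[0,0,-0.18]],
    [60,[5,-23,40],[0,0,-0.18]],
    [60,[5,-23,0],[0,0,-0.18]],
    [60,[5,-23,0],[0,0,-0.18]],
    [60,[5,-23,0],[0,0,-0.18]],
    [60,[5,-23,0],[0,0,-0.18]],
    [60,[0,0,0],[0,0,-0.18]],
  ],
)

```text
time: 7.02
tcp_pos: [458.3, -343.6, 195.7]
tool_rot: [0.088, -0.088, 0.702, -0.701]
wrist_force: [-0.5, 1.1, 0.2]
grip_width: 60.2
```

jog_arm(
  plan=[
    [60,[0,0,0],[0,0,-0.18]],
    [60,[0,0,0],[0,0,-0.18]],
    [60,[0,0,0],[0,0,0]],
    [60,[0,0,0],[0,0,0]],
  ],
)

```text
time: 7.52
tcp_pos: [458.6, -342.4, 196.0]
tool_rot: [-0.036, 0.035, 0.706, -0.706]
wrist_force: [0.2, 0.3, -0.3]
grip_width: 60.1
```

Run:
```python
from h import *
s=read_state();T=toolT(s); im=capture("wrist"); np.save('w2.npy',im);np.save('w2T.npy',T)
print(np.round(T,3),np.round(s['joints'],3),s['time'])
c=cam("wrist",T)
for d in cut_out("wrist","blank")[:2]:
    m=d['mask'];ys,xs=np.nonzero(m);print(d['p'],d['position'],len(xs))
    P=onz(c,np.c_[xs,ys],28)[:,:2].astype(np.float32); print(cv2.minAreaRect(P))
for d in pinpoint("wrist","blank")[:2]: print(d['p'],d['position'],onz(c,d['position'],14)[0])
save(im,'w2')
```

```text
[[-9.95000e-01 -0.00000e+00 -1.01000e-01  4.58600e+02]
 [ 1.01000e-01  0.00000e+00 -9.95000e-01 -3.42368e+02]
 [ 0.00000e+00 -1.00000e+00 -0.00000e+00  1.96047e+02]
 [ 0.00000e+00  0.00000e+00  0.00000e+00  1.00000e+00]] [-0.839  0.1    1.79  -0.     1.253  0.832] 7.525
0.62 [261.9, 164.8] 4424
((458.0506286621094, -354.12603759765625), (29.43821144104004, 149.46282958984375), 75.75292205810547)
0.89 [260.2, 169.5] [ 457.48712707 -350.51872982   14.        ]
```

View pics/w2.png

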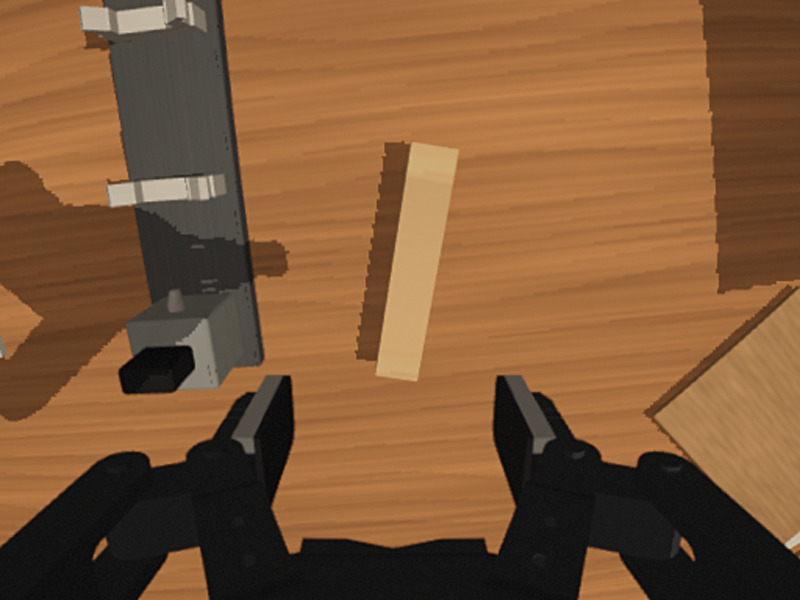

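jog_arm(
  plan=[
    [60,[0,-6,-50],[0,0,-0.148]],
    [60,[-0.6,-5.7,-55],[0,0,0]],
    [60,[0,0,-50],[0,0,0]],
    [60,[0,0,-28],[0,0,0]],
    [60,[0,0,-9],[0,0,0]],
    [60,[0,0,0],[0,0,0]],
    [0,[0,0,0],[0,0,0]],
    [0,[0,0,0],[0,0,0]],
    [0,[0,0,0],[0,0,0]],
    [0,[0,0,0],[0,0,0]],
  ],
  newtons=50,
)

```text
time: 8.93
tcp_pos: [459.3, -355.4, 6.1]
tool_rot: [0.088, -0.089, -0.701, 0.702]
wrist_force: [-0.4, 0.7, 6.5]
grip_width: 26.9
```

jog_arm(
  plan=[
    [0,[0,0,20],[0,0,0]],
    [0,[0,0,50],[0,0,0]],
    [0,[0,20,50],[0,0,0.1]],
    [0,[25,40,24],[0,0,0.099]],
    [0,[40,40,0],[0,0,0]],
    [0,[20,0,0],[0,0,0]],
    [0,[0,0,0],[0,0,0]],
    [0,[0,0,0],[0,0,0]],
  ],
)

```text
time: 9.93
tcp_pos: [542.5, -254.4, 148.4]
tool_rot: [-0.019, 0.018, 0.707, -0.707]
wrist_force: [-0.5, -0.8, -0.8]
grip_width: 27.0
```

Run:
```python
from h import *
s=read_state();T=toolT(s); im=capture("wrist"); np.save('w3.npy',im);np.save('w3T.npy',T)
print(np.round(T,3),s['time'],s['grip_width'],s['wrist_force'])
save(im,'w3')
it=capture("top"); np.save('top2.npy',it); save(it,'t2',(290,140,390,260))
im=np.load('w2.npy');save(im,'w2b',(40,0,190,260))
```

```text
[[-9.99000e-01 -1.00000e-03 -5.30000e-02  5.42519e+02]
 [ 5.30000e-02  0.00000e+00 -9.99000e-01 -2.54355e+02]
 [ 1.00000e-03 -1.00000e+00 -0.00000e+00  1.48395e+02]
 [ 0.00000e+00  0.00000e+00  0.00000e+00  1.00000e+00]] 9.925 26.9887896997449 [-0.52795712 -0.8126515  -0.82542537]
```

View pics/w3.png

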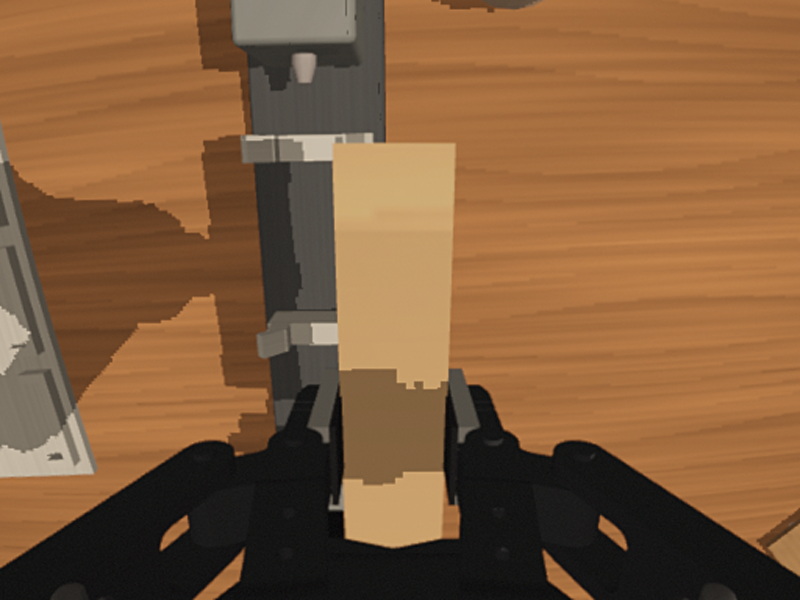

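View pics/w2b.png

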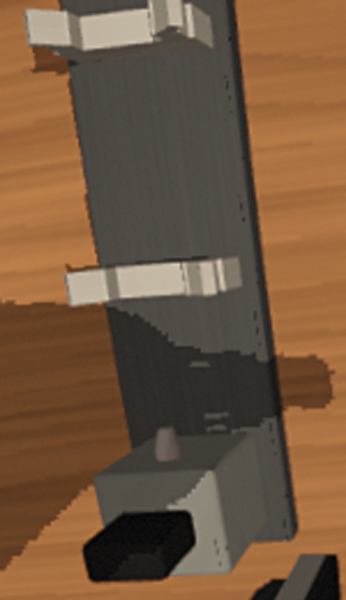

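View pics/t2.png

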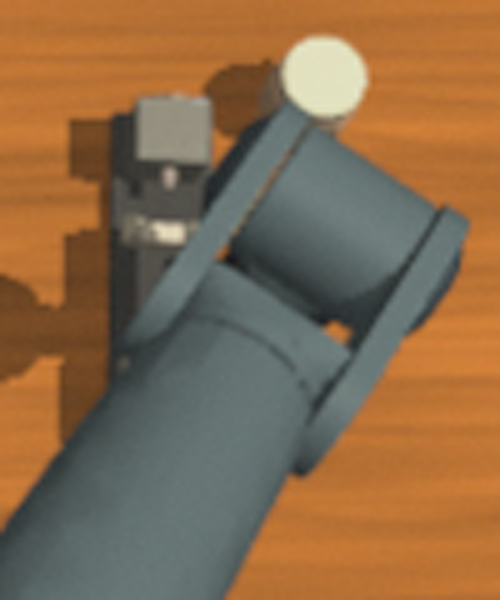

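Run:
```python
from h import *
c2=cam("wrist",np.load('w2T.npy'));c3=cam("wrist",np.load('w3T.npy'))
def a(x,y,z,n): print('w3',n,np.round(onz(c3,[x/1.5625,y/1.5625],z)[0],1))
def b(x,y,z,n): print('w2',n,np.round(onz(c2,[40+x/2.3077,y/2.3077],z)[0],1))
a(293,78,50,'tipL');a(316,78,50,'tipR')
a(240,46,70,'headfaceL');a(352,46,70,'headfaceR')
a(242,162,55,'s65 L near');a(242,136,55,'s65 L far');a(372,134,55,'s65 R far')
a(385,20,15,'bedR');a(385,135,15,'bedR');a(250,95,15,'bedL');a(266,290,15,'bedL');a(258,357,55,'s-30 L near');
a(333,143,170,'blank FL');a(455,143,170,'blank FR')
b(70,305,55,'s-30 Lnear');b(240,288,55,'s-30 Rnear');b(66,268,55,'s-30 Lfar');b(240,258,55,'s-30 R far');b(30,45,55,'s65 Lnear');b(212,42,55,'s65Rnear')
b(243,100,15,'bedR');b(297,535,15,'bedR end');b(72,80,15,'bedL');b(105,300,15,'bedL');b(157,430,50,'tail tip L');b(175,430,50,'tail tip R')
b(98,480,70,'tail top L');b(243,460,70,'tail top front R')
b(85,550,104,'grip L');b(193,540,104,'gripR')
```

```text
w3 tipL [ 647.7 -215.2   50. ]
w3 tipR [ 647.  -225.4   50. ]
w3 headfaceL [ 658.9 -198.4   70. ]
w3 headfaceR [ 655.6 -243.4   70. ]
w3 s65 L near [ 612.9 -189.7   55. ]
w3 s65 L far [ 624.2 -191.    55. ]
w3 s65 R far [ 621.4 -248.8   55. ]
w3 bedR [ 677.3 -256.9   15. ]
w3 bedR [ 621.8 -253.9   15. ]
w3 bedL [ 645.9 -186.1   15. ]
w3 bedL [ 542.5 -182.7   15. ]
w3 s-30 L near [ 518.8 -185.3   55. ]
w3 blank FL [ 616.6 -244.3  170. ]
w3 blank FR [ 615.1 -271.8  170. ]
w2 s-30 Lnear [ 517.6 -187.3   55. ]
w2 s-30 Rnear [ 516.  -254.8   55. ]
w2 s-30 Lfar [ 531.5 -189.    55. ]
w2 s-30 R far [ 526.9 -256.8   55. ]
w2 s65 Lnear [ 611.7 -192.    55. ]
w2 s65Rnear [ 602.  -259.3   55. ]
w2 bedR [ 588.4 -255.6   15. ]
w2 bedR end [ 399.7 -246.6   15. ]
w2 bedL [ 606.5 -185.4   15. ]
w2 bedL [ 516.  -180.9   15. ]
w2 tail tip L [ 464.2 -208.7   50. ]
w2 tail tip R [ 463.5 -216.1   50. ]
w2 tail top L [ 451.6 -190.3   70. ]
w2 tail top front R [ 454. -249.   70.]
w2 grip L [ 436.8 -199.   104. ]
w2 gripR [ 437.2 -238.7  104. ]
```

jog_arm(
  plan=[
    [0,[8,19,0],[0,0,0.003]],
    [0,[8,19,0],[0,0,0]],
    [0,[0,0,-40],[0,0,0]],
    [0,[0,0,-30],[0,0,0]],
    [0,[0,0,-8],[0,0,0]],
    [0,[0,0,0],[0,0,0]],
    [0,[0,0,0],[0,0,0]],
  ],
)

```text
time: 10.9
tcp_pos: [560.5, -216.7, 72.0]
tool_rot: [0.016, -0.018, -0.706, 0.707]
wrist_force: [0.9, -0.1, -1.4]
grip_width: 27.3
```

Run:
```python
from h import *
s=read_state();T=toolT(s); im=capture("wrist"); np.save('w4.npy',im);np.save('w4T.npy',T)
print(np.round(T,3),s['time'],s['grip_width'],s['wrist_force'])
save(im,'w4')
it=capture("scene"); np.save('s4.npy',it); save(it,'s4',(100,150,240,290))
```

```text
[[-9.99000e-01  3.00000e-03 -4.90000e-02  5.60456e+02]
 [ 4.90000e-02 -2.00000e-03 -9.99000e-01 -2.16680e+02]
 [-3.00000e-03 -1.00000e+00  1.00000e-03  7.20460e+01]
 [ 0.00000e+00  0.00000e+00  0.00000e+00  1.00000e+00]] 10.9 27.32461575183075 [ 0.94448247 -0.05278747 -1.35165781]
```

View pics/w4.png

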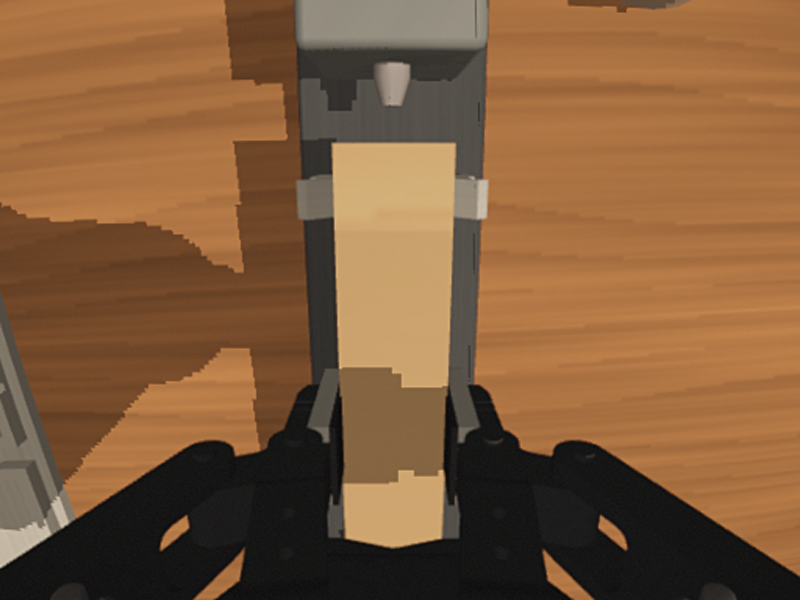

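View pics/s4.png

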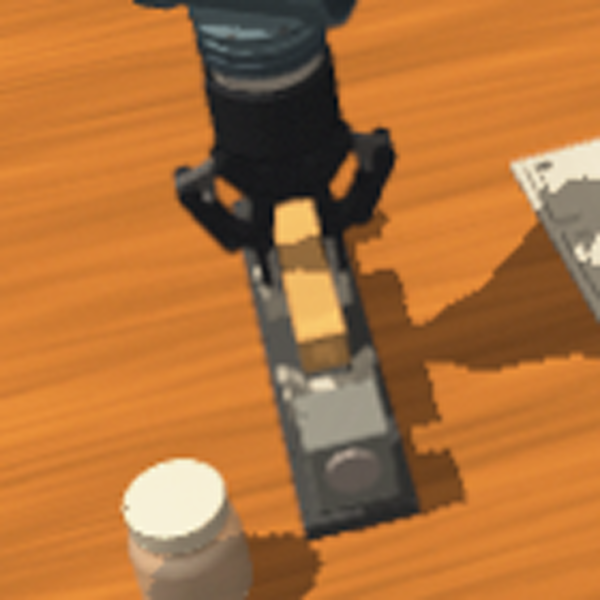

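jog_arm(
  plan=[
    [0,[0,0,-12],[0,0,0]],
    [0,[0,0,-10],[0,0,0]],
    [0,[0,0,-5],[0,0,0]],
    [0,[0,0,0],[0,0,0]],
  ],
)

```text
time: 11.5
tcp_pos: [559.2, -216.2, 42.8]
tool_rot: [-0.018, 0.017, 0.707, -0.707]
wrist_force: [-0.4, -1.0, -0.4]
grip_width: 27.1
```

jog_arm(
  plan=[
    [0,[0,0,-1],[0,0,0]],
    [0,[7,-0.3,0],[0,0,0]],
    [0,[7,-0.3,0],[0,0,0]],
    [0,[5,-0.3,0],[0,0,0]],
    [0,[0,0,0],[0,0,0]],
  ],
)

```text
time: 12.12
tcp_pos: [578.7, -217.1, 42.2]
tool_rot: [0.017, -0.017, -0.707, 0.707]
wrist_force: [0.3, -0.2, -1.9]
grip_width: 26.8
```

jog_arm(
  plan=[
    [40,[0,0,0],[0,0,0]],
    [40,[0,0,0],[0,0,0]],
    [40,[0,0,15],[0,0,0]],
    [40,[0,0,30],[0,0,0]],
    [40,[-30,2,45],[0,0,0]],
    [40,[-20,1,20],[0,0,0]],
    [40,[0,0,0],[0,0,0]],
    [40,[0,0,0],[0,0,0]],
  ],
)

```text
time: 13.12
tcp_pos: [528.4, -214.1, 152.1]
tool_rot: [-0.017, 0.017, 0.707, -0.707]
wrist_force: [0.6, 0.2, -0.8]
grip_width: 39.8
```

Run:
```python
from h import *
s=read_state();T=toolT(s); im=capture("wrist"); np.save('w5.npy',im);np.save('w5T.npy',T)
print(np.round(T,3),s['time'],s['grip_width'],s['wrist_force'])
save(im,'w5')
```

```text
[[-9.99000e-01  0.00000e+00 -4.90000e-02  5.28422e+02]
 [ 4.90000e-02  0.00000e+00 -9.99000e-01 -2.14078e+02]
 [-0.00000e+00 -1.00000e+00 -0.00000e+00  1.52106e+02]
 [ 0.00000e+00  0.00000e+00  0.00000e+00  1.00000e+00]] 13.125 39.84112514078898 [ 0.61420985  0.19958849 -0.82058367]
```

View pics/w5.png

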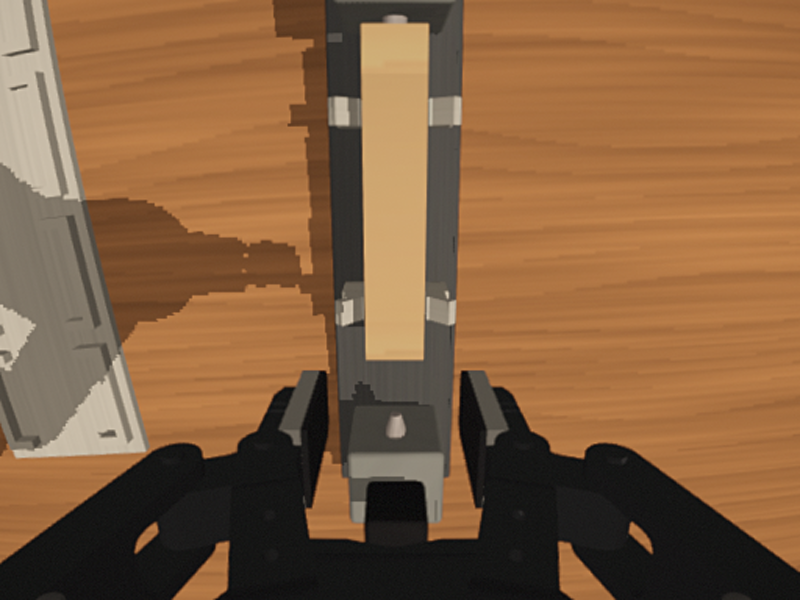

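jog_arm(
  plan=[
    [60,[-48,2,0],[0,0,0]],
    [60,[-48,2,0],[0,0,0]],
    [60,[0,0,-30],[0,0,0]],
    [60,[0,0,-30],[0,0,0]],
    [60,[0,0,-14],[0,0,0]],
    [0,[0,0,0],[0,0,0]],
    [0,[0,0,0],[0,0,0]],
    [0,[0,0,0],[0,0,0]],
    [0,[0,0,0],[0,0,0]],
    [0,[0,0,0],[0,0,0]],
  ],
  newtons=40,
)

```text
time: 14.42
tcp_pos: [432.8, -210.6, 78.9]
tool_rot: [0.017, -0.018, -0.707, 0.707]
wrist_force: [2.1, -2.0, -2.4]
grip_width: 29.4
```

Gripped (29.4 mm). Now I push the tailstock forward by about 54 mm.

jog_arm(
  plan=[
    [0,[8,-0.4,0],[0,0,0]],
    [0,[10,-0.5,0],[0,0,0]],
    [0,[10,-0.5,0],[0,0,0]],
    [0,[10,-0.5,0],[0,0,0]],
    [0,[8,-0.4,0],[0,0,0]],
    [0,[5,-0.2,0],[0,0,0]],
    [0,[0,0,0],[0,0,0]],
  ],
)

```text
time: 15.3
tcp_pos: [484.9, -213.0, 78.9]
tool_rot: [0.016, -0.018, -0.707, 0.707]
wrist_force: [2.2, -0.1, 3.9]
grip_width: 29.4
```

jog_arm(
  plan=[
    [0,[2,-0.1,0],[0,0,0]],
    [0,[1.5,-0.1,0],[0,0,0]],
    [0,[0,0,0],[0,0,0]],
  ],
)

```text
time: 15.68
tcp_pos: [487.2, -213.1, 78.9]
tool_rot: [0.017, -0.018, -0.707, 0.707]
wrist_force: [-1.4, -0.9, 7.1]
grip_width: 28.8
```

jog_arm(
  plan=[
    [0,[1.5,-0.1,0],[0,0,0]],
    [0,[1.5,-0.1,0],[0,0,0]],
    [0,[0,0,0],[0,0,0]],
  ],
)

```text
time: 16.05
tcp_pos: [487.8, -213.1, 78.8]
tool_rot: [-0.019, 0.015, 0.707, -0.707]
wrist_force: [-14.0, -0.2, 14.8]
grip_width: 28.9
```

jog_arm(
  plan=[
    [60,[0,0,0],[0,0,0]],
    [60,[0,0,0],[0,0,0]],
    [60,[0,0,20],[0,0,0]],
    [60,[0,0,50],[0,0,0]],
    [60,[0,0,40],[0,0,0]],
    [60,[0,0,0],[0,0,0]],
  ],
)

```text
time: 16.8
tcp_pos: [491.9, -214.2, 192.0]
tool_rot: [0.015, -0.02, -0.705, 0.708]
wrist_force: [-0.1, 0.3, -0.6]
grip_width: 59.9
```

Run:
```python
from h import *
s=read_state();T=toolT(s); im=capture("wrist"); np.save('w6.npy',im);np.save('w6T.npy',T)
print(np.round(T[:3,3],1),s['time'],s['grip_width'],s['wrist_force'])
save(im,'w6')
```

```text
[ 491.9 -214.2  192. ] 16.8 59.940594979282984 [-0.10723515  0.28735334 -0.60603827]
```

View pics/w6.png

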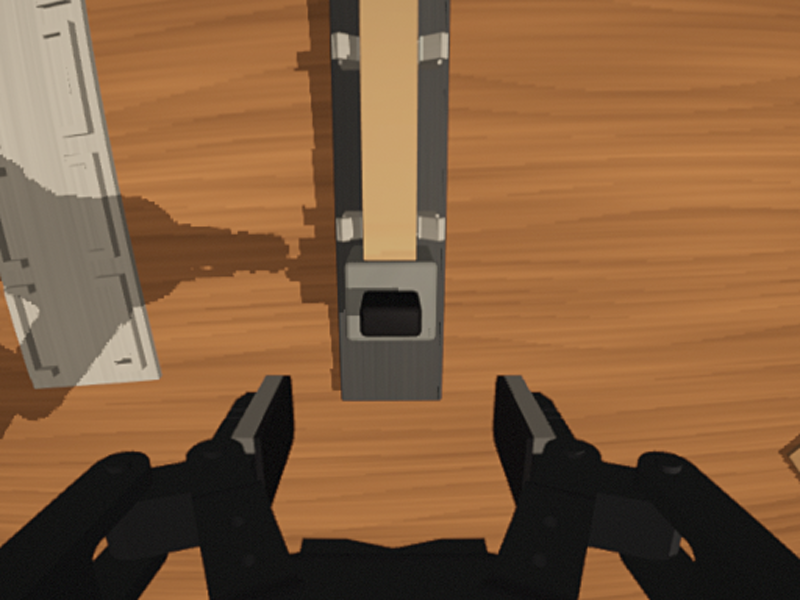

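jog_arm(
  plan=[
    [60,[3,44,15],[0,0,0.172]],
    [60,[3,44,15],[0,0,0.172]],
    [60,[3,45,15],[0,0,0.172]],
    [60,[3,45,5],[0,0,0.172]],
    [60,[3,45,0],[0,0,0.172]],
    [60,[3,45,0],[0,0,0.172]],
    [60,[4,45,0],[0,0,0.172]],
    [60,[4,45,0],[0,0,0.172]],
    [60,[4,45,0],[0,0,0.172]],
    [60,[4,45,0],[0,0,0.172]],
  ],
)

```text
time: 18.1
tcp_pos: [522.7, 236.4, 235.7]
tool_rot: [-0.525, 0.527, -0.474, 0.472]
wrist_force: [0.4, 0.0, 0.1]
grip_width: 60.0
```

jog_arm(
  plan=[
    [60,[0,0,0],[0,0,0]],
    [60,[0,0,0],[0,0,0]],
  ],
)

```text
time: 18.35
tcp_pos: [523.0, 234.7, 236.3]
tool_rot: [-0.523, 0.525, -0.475, 0.474]
wrist_force: [-1.3, -0.3, 0.2]
grip_width: 60.1
```

Run:
```python
from h import *
s=read_state();T=toolT(s); im=capture("wrist"); np.save('w7.npy',im);np.save('w7T.npy',T)
print(np.round(T,3),s['time'],s['grip_width'],np.round(s['joints'],3))
save(im,'w7')
save(capture("top"),'t7')
```

```text
[[ 9.90000e-02 -3.00000e-03  9.95000e-01  5.22959e+02]
 [-9.95000e-01 -1.00000e-03  9.90000e-02  2.34652e+02]
 [ 1.00000e-03 -1.00000e+00 -3.00000e-03  2.36341e+02]
 [ 0.00000e+00  0.00000e+00  0.00000e+00  1.00000e+00]] 18.35 60.07313005214619 [ 0.224  0.064  1.751 -0.     1.33   0.125]
```

View pics/w7.png

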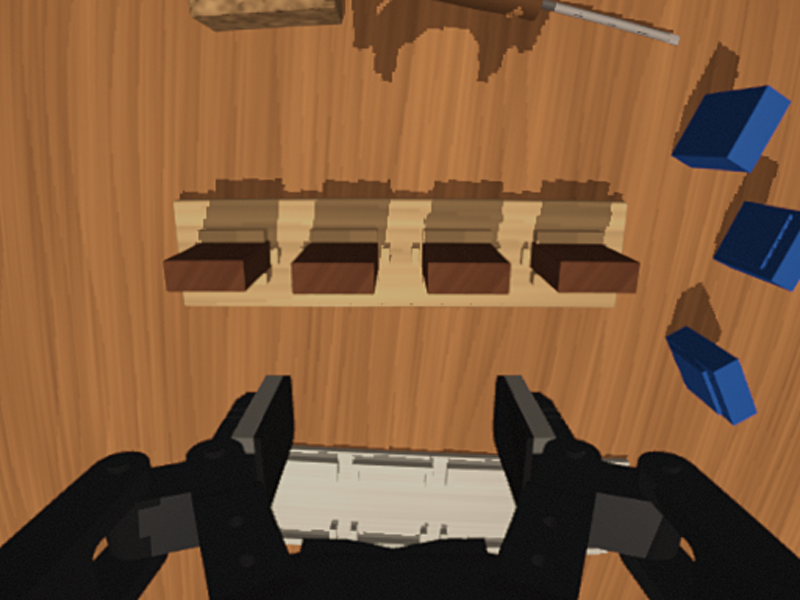

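View pics/t7.png

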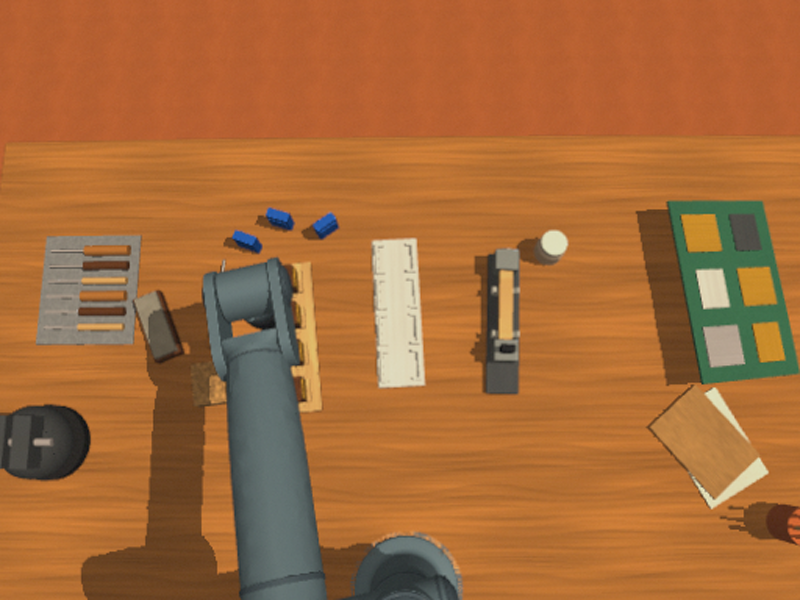

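Run:
```python
from h import *
im=np.load('w7.npy');save(im,'w7b',(95,110,425,205))
c=cam("wrist",np.load('w7T.npy'))
def a(x,y,z,n): 
    p=onz(c,[x/1.5625,y/1.5625],z)[0]; print(n,np.round(p,1))
for n,x0,x1 in(("P1",167,240),("P2",292,377),("P3",424,509),("P4",556,637)):
    a(x0,292,82,n);a(x1,292,82,n)
a(178,201,12,'rk');a(625,201,12,'rk');a(184,305,12,'rk');a(615,305,12,'rk')
for l in("plaque1","rack"):
    for d in pinpoint("wrist",l): print(l,round(d['p'],2),np.round(d['position'],1),onz(c,d['position'],47 if l!='rack' else 0)[0].round(1))
```

```text
P1 [385.3 211.5  82. ]
P1 [430.7 216.1  82. ]
P2 [462.3 219.2  82. ]
P2 [513.3 224.4  82. ]
P3 [541.3 227.2  82. ]
P3 [592.2 232.4  82. ]
P4 [620.8 235.3  82. ]
P4 [671.3 240.5  82. ]
rk [363.9 258.   12. ]
rk [683.8 290.5  12. ]
rk [367.6 179.8  12. ]
rk [693.3 212.8  12. ]
plaque1 0.97 [490.5 154.7] [775.9 277.6  47. ]
plaque1 0.88 [374.  168.5] [648.7 248.4  47. ]
plaque1 0.83 [144.5 167. ] [410.7 225.8  47. ]
plaque1 0.8 [293.  170.6] [564.5 237.3  47. ]
plaque1 0.75 [216.8 170.4] [486.2 229.6  47. ]
plaque1 0.73 [463.5  88.2] [726.4 340.5  47. ]
plaque1 0.65 [453.9 241.2] [761.4 174.9  47. ]
rack 0.92 [256.7 160.5] [527.7 235.    0. ]
```

View pics/w7b.png

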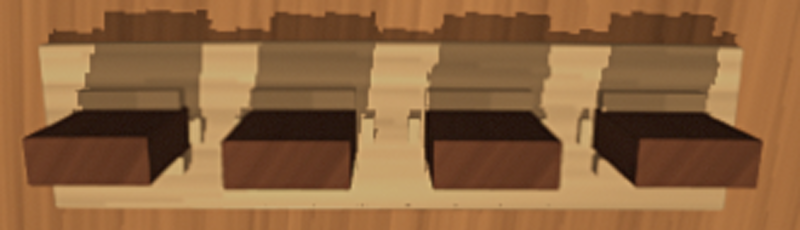

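jog_arm(
  plan=[
    [60,[10,-14,0],[0.156,0.0157,0]],
    [60,[10,-14,0],[0.156,0.0157,0]],
    [60,[10,-14,-10],[0.156,0.0157,0]],
    [60,[10,-14,-16],[0.156,0.0157,0]],
    [60,[10,-14,-15],[0.156,0.0157,0]],
    [60,[0,0,-15],[0,0,0]],
    [60,[0,0,0],[0,0,0]],
  ],
)

```text
time: 19.42
tcp_pos: [573.0, 164.9, 181.2]
tool_rot: [0.665, -0.304, 0.64, -0.238]
wrist_force: [-0.5, -0.1, 0.8]
grip_width: 60.0
```

Run:
```python
from h import *
s=read_state();T=toolT(s); im=capture("wrist"); np.save('w8.npy',im);np.save('w8T.npy',T)
print(np.round(T,3),s['time'],s['grip_width'],np.round(s['joints'],3))
save(im,'w8')
save(capture("scene"),'s8')
```

```text
[[ 6.80000e-02 -7.20000e-02  9.95000e-01  5.73016e+02]
 [-7.05000e-01  7.02000e-01  9.90000e-02  1.64884e+02]
 [-7.06000e-01 -7.08000e-01 -3.00000e-03  1.81231e+02]
 [ 0.00000e+00  0.00000e+00  0.00000e+00  1.00000e+00]] 19.425 59.99468351441069 [-0.215  0.253  1.793  0.743  1.443 -0.547]
```

View pics/w8.png

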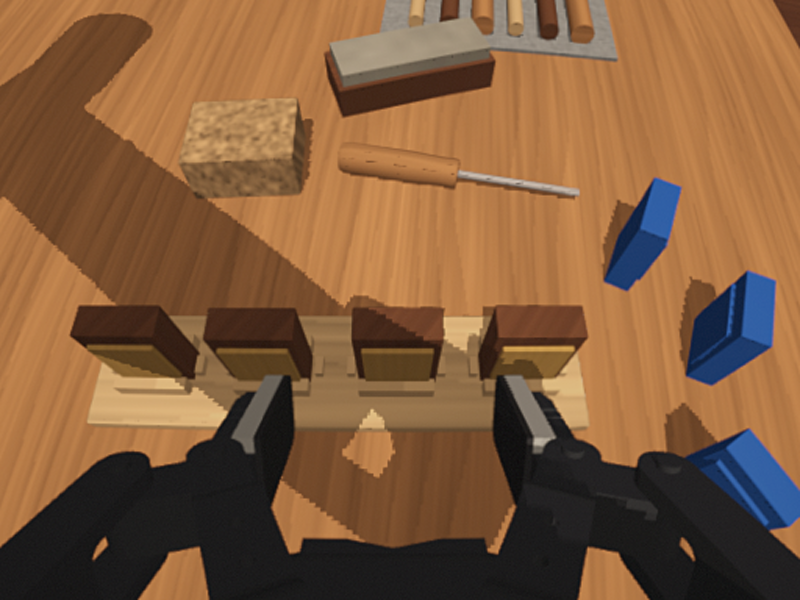

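View pics/s8.png

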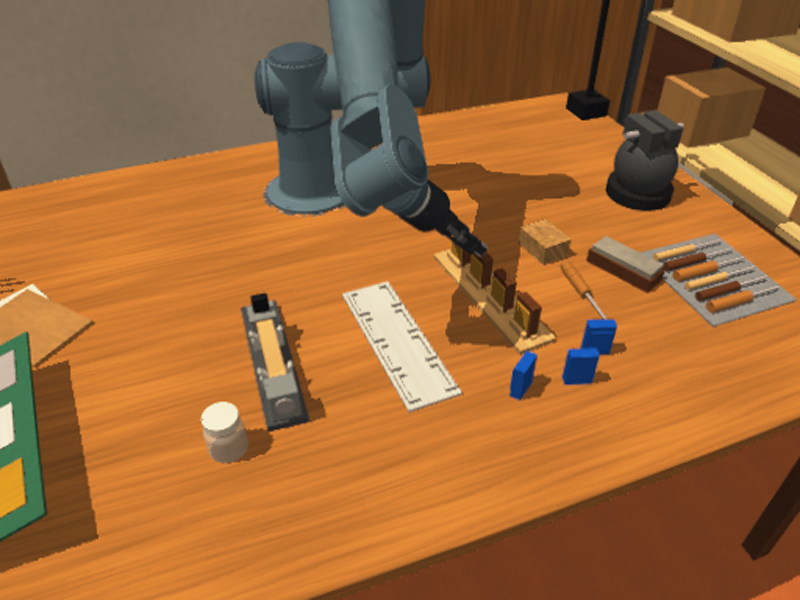

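Run:
```python
from h import *
im=np.load('w8.npy');save(im,'w8b',(35,180,395,260))
c=cam("wrist",np.load('w8T.npy'))
def a(x,y,z,n): 
    p=onz(c,[x/1.5625,y/1.5625],z)[0]; print(n,np.round(p,1))
for n,x0,x1,y in(("P1",83,157,344),("P2",212,302,345),("P3",354,443,346),("P4",496,587,344)):
    a(x0,y,82,n);a(x1,y,82,n)
for d in pinpoint("wrist","plaque1"): print(round(d['p'],2),np.round(d['position'],1),onz(c,d['position'],47)[0].round(1))
```

```text
P1 [395.7 207.1  82. ]
P1 [438.5 211.8  82. ]
P2 [469.2 214.5  82. ]
P2 [517.8 219.6  82. ]
P3 [545.5 221.8  82. ]
P3 [592.6 226.5  82. ]
P4 [620.7 230.3  82. ]
P4 [670. 235.  82.]
0.93 [252.1 225.8] [565.5 234.5  47. ]
0.93 [409.9 153.8] [727.4 334.1  47. ]
0.79 [470.3 313.1] [762.7 169.9  47. ]
0.75 [465.5 210.8] [776.9 270.2  47. ]
0.74 [340.8 223.2] [649.  245.2  47. ]
0.7 [ 90.2 220.9] [408.9 223.3  47. ]
0.61 [168.1 224.4] [486.3 227.9  47. ]
```

View pics/w8b.png

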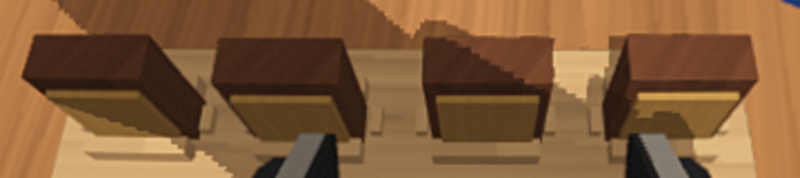

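jog_arm(
  plan=[
    [60,[0.5,5,-40],[0,0,0]],
    [60,[0,0,-26],[0,0,0]],
    [60,[-2.2,21,-21],[0,0,0]],
    [60,[-2.2,21,-21],[0,0,0]],
    [60,[-1.8,18,-18],[0,0,0]],
    [60,[-1,10.2,-10.8],[0,0,0]],
    [60,[0,0,0],[0,0,0]],
  ],
  newtons=40,
)

```text
time: 20.45
tcp_pos: [566.7, 241.1, 45.6]
tool_rot: [0.666, -0.304, 0.638, -0.237]
wrist_force: [0.3, 0.4, 0.6]
grip_width: 59.7
```

Run:
```python
from h import *
s=read_state();T=toolT(s); im=capture("wrist")
print(np.round(T[:3,3],1),s['time'],s['grip_width'],s['wrist_force'])
save(im,'w9')
save(capture("scene"),'s9',(250,120,390,240))
```

```text
[566.7 241.1  45.6] 20.45 59.67065350427767 [0.34458684 0.41331943 0.64986887]
```

View pics/w9.png

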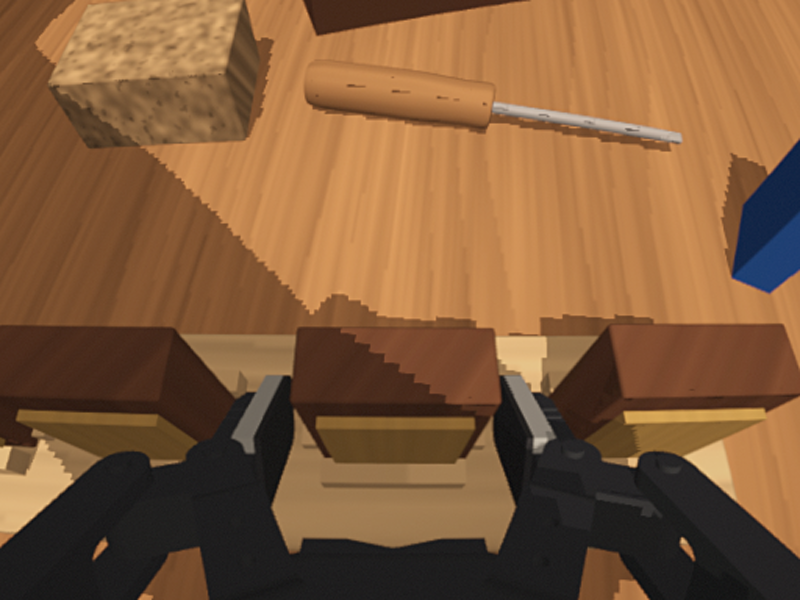

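View pics/s9.png

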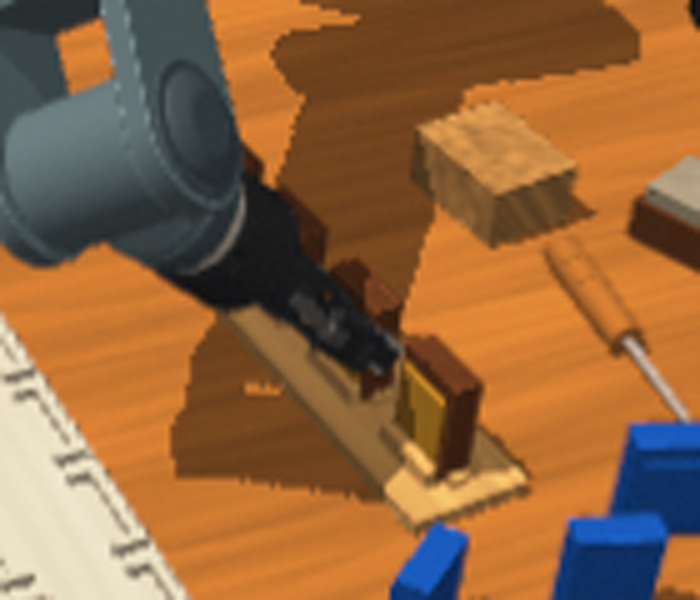

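Run:
```python
from h import *
c=cam("wrist")
for p in [(292,403),(500,404)]: print('front top',onz(c,[p[0]/1.5625,p[1]/1.5625],82)[0].round(1))
for p in [(298,328),(494,328)]: print('back top',onz(c,[p[0]/1.5625,p[1]/1.5625],82)[0].round(1))
```

```text
front top [545.  224.4  82. ]
front top [593.3 229.1  82. ]
back top [542.8 243.7  82. ]
back top [591.7 248.7  82. ]
```

jog_arm(
  plan=[
    [0,[0.5,0,0],[0,0,0]],
    [0,[0.5,0,0],[0,0,0]],
    [0,[0,0,0],[0,0,0]],
    [0,[0,0,0],[0,0,0]],
    [0,[0,0,10],[0,0,0]],
    [0,[0,0,20],[0,0,0]],
    [0,[0,0,40],[0,0,0]],
    [0,[0,0,40],[0,0,0]],
    [0,[0,0,0],[0,0,0]],
  ],
)

```text
time: 21.68
tcp_pos: [570.6, 240.0, 160.5]
tool_rot: [0.669, -0.303, 0.636, -0.24]
wrist_force: [0.5, 0.1, -0.4]
grip_width: 49.4
```

Run:
```python
from h import *
s=read_state();T=toolT(s); im=capture("wrist")
print(np.round(T[:3,3],1),s['time'],s['grip_width'],s['wrist_force'])
np.save('w10.npy',im);np.save('w10T.npy',T)
save(im,'w10')
```

```text
[570.6 240.  160.5] 21.675 49.41696150762795 [ 0.54959739  0.08253466 -0.35517927]
```

View pics/w10.png

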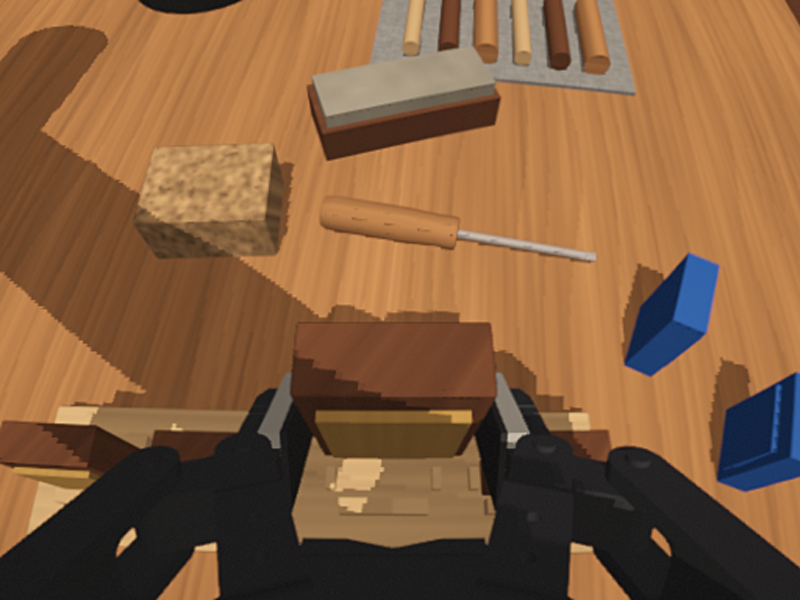

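```bash
cat > pnp.py <<'E'
from h import *
# plaque frame: x width, y up(length), z brass. top face y=35 ; corners at z=+10 (front) / -10 (back)
def fit(img_pts,T,nbrass=True):
    # parametrise: plaque centre in tool frame, rotation about jaw axis; jaw axis aligned
    from scipy.optimize import least_squares
    obj=np.array([[-25,35,10],[25,35,10],[25,35,-10],[-25,35,-10]],float)
    Ti=np.array(camera_info("wrist")["T_tool_cam"]);i=camera_info("wrist");K=np.array(i['camera_matrix']);D=np.array(i['distortion'])
    c=(K,D,Ti)
    def pts(p):
        # plaque axes in tool frame nominal tilt th: x->tool z ; 
        th=p[3]; ex=np.array([0,0,1.]); ey=np.array([-np.cos(th),-np.sin(th),0]); ez=np.cross(ex,ey)
        Rm=np.c_[ex,ey,ez]; return p[:3]+obj@Rm.T
    f=lambda p:(proj(c,pts(p))-img_pts).ravel()
    r=least_squares(f,[0,0,0,np.pi/4]); return r.x,np.abs(r.fun).max()
if __name__=="__main__":
    T=np.load('w10T.npy')
    p,e=fit(np.array([[297,400],[494,400],[490,323],[297,323]])/1.5625,T); print(p.round(2),e)
    print((T@np.r_[p[:3],1]).round(1))
E
python3 pnp.py
```

```text
[-4.18 10.79 -0.33  1.09] 0.9038366413226697
[569.3 250.5 155.8   1. ]
```

```bash
cat >> pnp.py <<'E'
    from scipy.optimize import least_squares
    obj=np.array([[-25,35,10],[25,35,10],[25,35,-10],[-25,35,-10],[-20,23,13],[20,23,13]],float)
    im=np.array([[297,400],[494,400],[490,323],[297,323],[316,411],[472,411]])/1.5625
    i=camera_info("wrist");c=(np.array(i['camera_matrix']),np.array(i['distortion']),np.array(i['T_tool_cam']))
    def pts(p,th):
        ex=np.array([0,0,1.]); ey=np.array([-np.cos(th),-np.sin(th),0]); ez=np.cross(ex,ey)
        return p[:3]+obj@np.c_[ex,ey,ez].T
    for th in(.6,.7,.785,.9,1.0,1.1):
        r=least_squares(lambda p:(proj(c,pts(p,th))-im).ravel(),[0,0,0]); print(th,r.x.round(1),np.sqrt(2*r.cost/6).round(2),(T@np.r_[r.x,1])[:3].round(1))
E
python3 pnp.py
```

```text
[-4.18 10.79 -0.33  1.09] 0.9038366413226697
[569.3 250.5 155.8   1. ]
0.6 [ 7.7  1.2 -0.4] 6.04 [570.8 235.4 154.1]
0.7 [ 5.6  3.5 -0.4] 4.99 [570.5 238.5 154. ]
0.785 [ 3.6  5.2 -0.4] 4.12 [570.2 241.1 154.2]
0.9 [ 0.7  7.1 -0.4] 3.03 [569.8 244.5 155. ]
1.0 [-2.1  8.4 -0.4] 2.25 [569.5 247.4 156. ]
1.1 [-5.1  9.3 -0.4] 1.96 [569.3 250.1 157.5]
```

Run:
```python
from h import *
im=np.load('w10.npy');save(im,'w10b',(180,200,325,310))
save(capture("scene"),'s10',(250,100,390,220))
```

```text
(no output)
```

View pics/w10b.png

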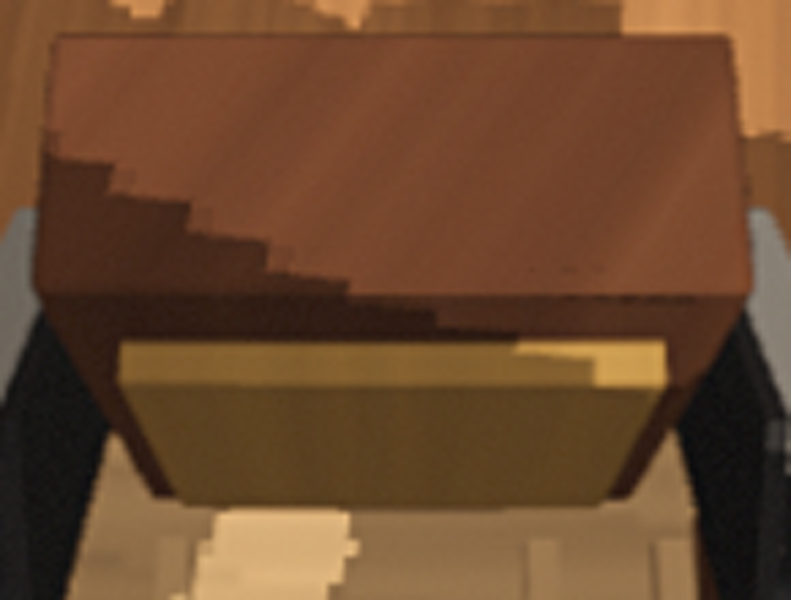

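View pics/s10.png

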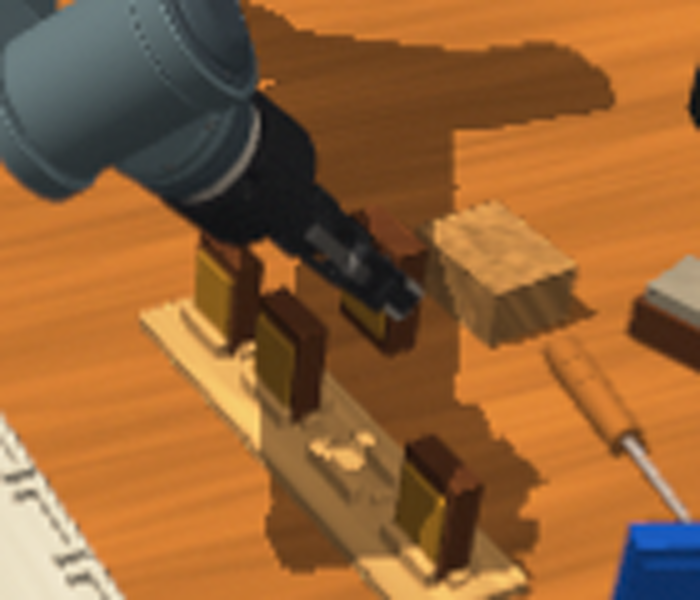

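```bash
cat > pnp2.py <<'E'
from h import *
from scipy.optimize import least_squares
OBJ=np.array([[-25,35,-10],[25,35,-10],[-25,35,10],[25,35,10],[-20,23,13],[20,23,13],[-20,23,10],[20,23,10],[-20,-23,13],[20,-23,13],[-25,-35,10],[25,-35,10]],float)
def fit(im,T):
    i=camera_info("wrist");c=(np.array(i['camera_matrix']),np.array(i['distortion']),np.array(i['T_tool_cam']))
    def pts(p):
        th=p[3];ex=np.array([0,0,1.]); ey=np.array([-np.cos(th),-np.sin(th),0]); ez=np.cross(ex,ey)
        Rm=np.c_[ex,ey,ez]@R.from_rotvec([0,p[4],p[5]]).as_matrix()
        return p[:3]+OBJ@Rm.T
    r=least_squares(lambda p:(proj(c,pts(p))-im).ravel(),[0,0,0,.78,0,0]); print(r.x.round(3),'rms',np.sqrt(2*r.cost/len(im)).round(2),'world',(T@np.r_[r.x[:3],1])[:3].round(1)); return r.x
E
python3 - <<'E'
from pnp2 import *
k=600/110
q=np.array([[55,35],[735,35],[35,293],[750,293],[120,385],[668,385],[120,342],[668,342],[185,507],[605,507],[155,497],[630,497]])/k+[180,200]
fit(q,np.load('w10T.npy'))
E
```

```text
[ 1.985e+00  9.120e-01 -3.840e-01  7.920e-01 -1.000e-03  2.000e-03] rms 0.88 world [570.3 239.2 158.4]
```

jog_arm(
  plan=[
    [0,[1,-29,16],[-0.156,-0.0157,0]],
    [0,[1,-29,16],[-0.156,-0.0157,0]],
    [0,[1,-29,16],[-0.156,-0.0157,0]],
    [0,[1,-29,16],[-0.156,-0.0157,0]],
    [0,[1,-29,16],[-0.156,-0.0157,-0.05]],
    [0,[0,0,0],[0,0,0]],
    [0,[0,0,0],[0,0,0]],
  ],
)

```text
time: 22.65
tcp_pos: [572.1, 95.6, 233.4]
tool_rot: [0.513, -0.512, 0.488, -0.486]
wrist_force: [-0.7, 0.1, -1.5]
grip_width: 49.3
```

Run:
```python
from h import *
s=read_state();T=toolT(s); im=capture("wrist")
print(np.round(T,3),s['time'],s['grip_width'],s['wrist_force'])
np.save('w11.npy',im);np.save('w11T.npy',T)
save(im,'w11')
c=cam("wrist",T)
for l in("pocket0","nest"):
    for d in pinpoint("wrist",l): print(l,round(d['p'],2),np.round(d['position'],1),onz(c,d['position'],6 if l!='nest' else 0)[0].round(1))
```

```text
[[ 5.10000e-02  0.00000e+00  9.99000e-01  5.72074e+02]
 [-9.99000e-01  3.00000e-03  5.10000e-02  9.56350e+01]
 [-3.00000e-03 -1.00000e+00  0.00000e+00  2.33388e+02]
 [ 0.00000e+00  0.00000e+00  0.00000e+00  1.00000e+00]] 22.65 49.26630112106672 [-0.69104681  0.12671352 -1.51688285]
pocket0 0.87 [350.9 229.3] [697.4  19.2   6. ]
pocket0 0.74 [157.2 229.4] [460.5   7.    6. ]
```

View pics/w11.png

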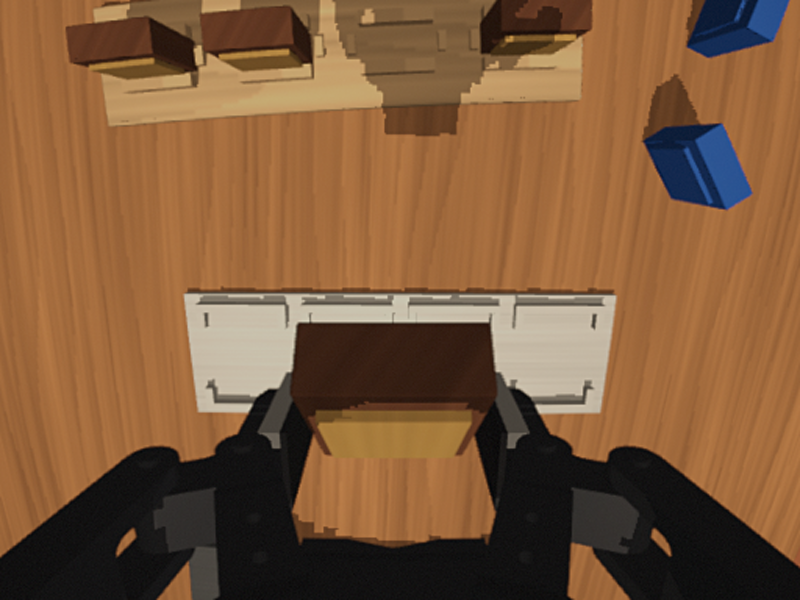

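Run:
```python
from h import *
T=np.load('w11T.npy');c=cam("wrist",T)
im=np.load('w11.npy');save(im,'w11b',(105,175,400,270))
q=np.array([[185,292],[616,296],[602,411],[198,411]])/1.5625
for z in(0,6,14):
    P=onz(c,q,z); print(z,P.round(1).tolist(),[round(float(np.linalg.norm(P[i]-P[(i+1)%4])),1) for i in range(4)],P.mean(0).round(1),np.arctan2(*(P[1]-P[0])[1::-1]).round(4),np.arctan2(*(P[2]-P[3])[1::-1]).round(4))
```

```text
0 [[412.9, 57.0, 0.0], [745.9, 70.9, 0.0], [752.2, -28.5, 0.0], [416.6, -45.4, 0.0]] [333.3, 99.6, 336.1, 102.5] [581.9  13.5   0. ] 0.0416 0.0504
6 [[415.4, 58.8, 6.0], [743.0, 72.5, 6.0], [749.3, -25.3, 6.0], [419.0, -42.0, 6.0]] [328.0, 98.0, 330.7, 100.9] [581.7  16.    6. ] 0.0416 0.0504
14 [[418.7, 61.2, 14.0], [739.2, 74.5, 14.0], [745.4, -21.1, 14.0], [422.2, -37.4, 14.0]] [320.8, 95.9, 323.6, 98.7] [581.4  19.3  14. ] 0.0416 0.0504
```

View pics/w11b.png

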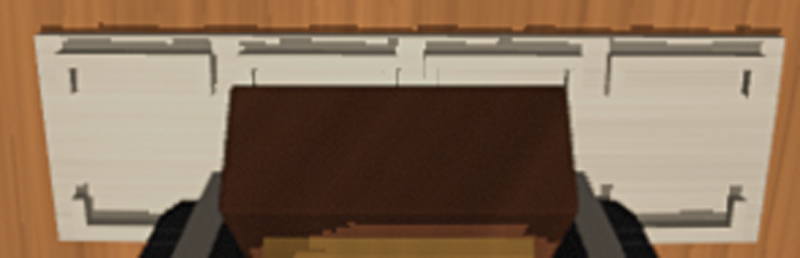

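jog_arm(
  plan=[
    [0,[10,-7,0],[-0.157,-0.0078,0]],
    [0,[10,-7,0],[-0.157,-0.0078,0]],
    [0,[10,-7,-10],[-0.157,-0.0078,0]],
    [0,[10,-7,-20],[-0.157,-0.0078,0]],
    [0,[10,-8,-23],[-0.157,-0.0078,-0.005]],
    [0,[0,0,0],[0,0,0]],
    [0,[0,0,0],[0,0,0]],
  ],
)

```text
time: 23.68
tcp_pos: [623.4, 59.1, 183.2]
tool_rot: [-0.287, 0.658, -0.255, 0.648]
wrist_force: [-0.3, -0.5, -0.5]
grip_width: 49.1
```

Run:
```python
from h import *
s=read_state();T=toolT(s); im=capture("wrist")
print(np.round(T,3),s['time'],s['grip_width'],s['joints'].round(3))
np.save('w12.npy',im);np.save('w12T.npy',T)
save(im,'w12'); save(capture("scene"),'s12',(180,60,400,260))
```

```text
[[ 3.10000e-02  3.60000e-02  9.99000e-01  6.23356e+02]
 [-7.07000e-01 -7.05000e-01  4.70000e-02  5.90550e+01]
 [ 7.06000e-01 -7.08000e-01  3.00000e-03  1.83243e+02]
 [ 0.00000e+00  0.00000e+00  0.00000e+00  1.00000e+00]] 23.675 49.09259240918076 [ 0.198  0.392  1.611 -0.794  1.367  0.414]
```

View pics/w12.png

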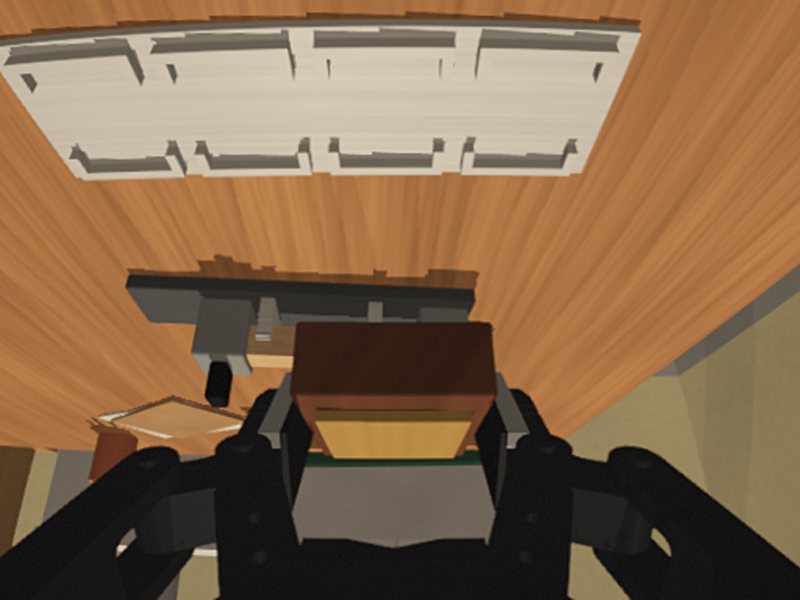

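View pics/s12.png

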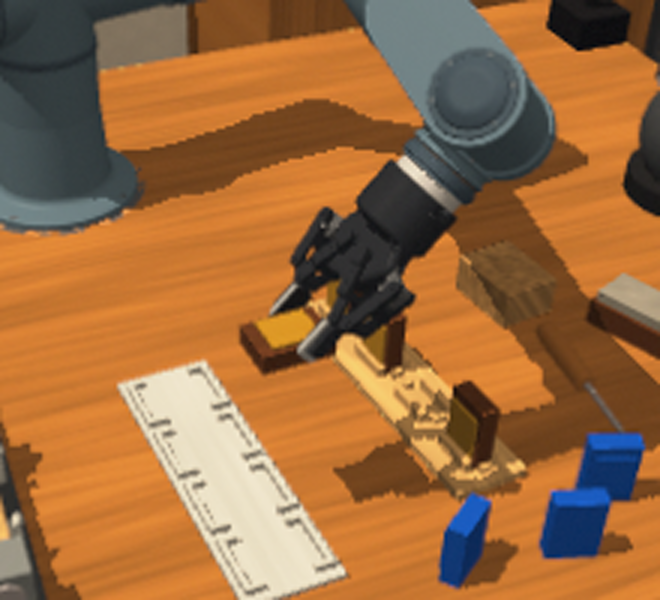

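Run:
```python
from h import *
T=np.load('w12T.npy');c=cam("wrist",T)
im=np.load('w12.npy');save(im,'w12b',(0,0,420,125))
q=np.array([[82,180],[582,175],[638,33]])/1.5625
P=onz(c,q,6);print(P.round(1),np.linalg.norm(P[1]-P[0]),np.linalg.norm(P[1]-P[2]))
psi=.046;ctr=np.array([581.7,16]);X=np.array([np.cos(psi),np.sin(psi)]);Y=np.array([-X[1],X[0]])
pts=[]
for k in range(4):
    for a,b in((-28,-38),(28,-38),(28,38),(-28,38)): pts.append(np.r_[ctr+X*(-120+80*k+a)+Y*b,6])
for a,b in((-165,-50),(165,-50),(165,50),(-165,50)): pts.append(np.r_[ctr+X*a+Y*b,6])
uv=proj(c,pts); save(im,'w12c',(0,0,420,125),pts=uv)
T=np.load('w11T.npy');save(np.load('w11.npy'),'w11c',(105,175,400,270),pts=proj(cam("wrist",T),pts))
```

```text
[[422.3 -44.7   6. ]
 [749.6 -28.5   6. ]
 [741.5  72.8   6. ]] 327.69875689486616 101.68297314451199
```

View pics/w12c.png

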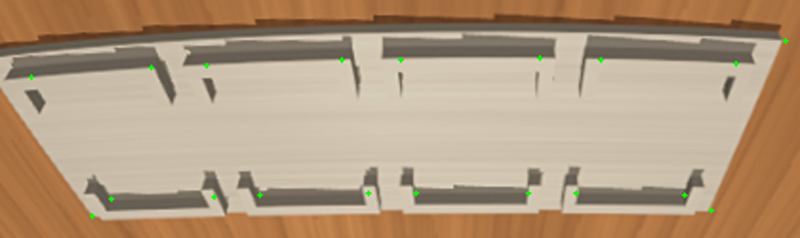

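View pics/w11c.png

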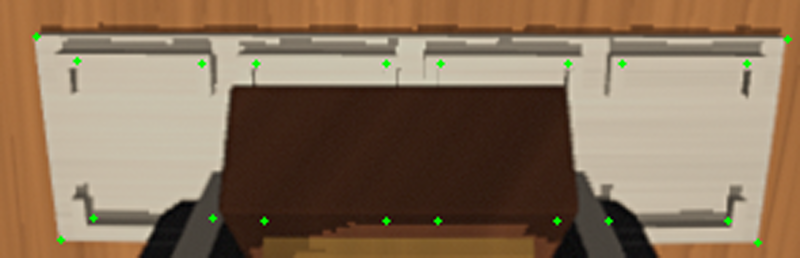

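jog_arm(
  plan=[
    [0,[-1,-20,-30],[0,0,0]],
    [0,[0,-20,-40],[0,0,0]],
    [0,[0,0,-40],[0,0,0]],
    [0,[0,0,-25],[0,0,0]],
    [0,[0,0,0],[0,0,0]],
    [0,[0,0,0],[0,0,0]],
  ],
)

```text
time: 24.52
tcp_pos: [623.6, 19.1, 50.1]
tool_rot: [-0.287, 0.657, -0.254, 0.649]
wrist_force: [0.5, -0.2, -0.8]
grip_width: 49.1
```

Run:
```python
from h import *
s=read_state();T=toolT(s); im=capture("wrist")
print(np.round(T,3),s['time'],s['grip_width'],s['wrist_force'])
np.save('w13.npy',im);np.save('w13T.npy',T)
save(im,'w13'); i=capture("scene");save(i,'s13',(180,60,400,260));np.save('s13.npy',i)
```

```text
[[ 2.9000e-02  3.8000e-02  9.9900e-01  6.2364e+02]
 [-7.0600e-01 -7.0600e-01  4.7000e-02  1.9057e+01]
 [ 7.0700e-01 -7.0700e-01  7.0000e-03  5.0105e+01]
 [ 0.0000e+00  0.0000e+00  0.0000e+00  1.0000e+00]] 24.525 49.14902663374455 [ 0.46657647 -0.21719792 -0.8021023 ]
```

View pics/w13.png

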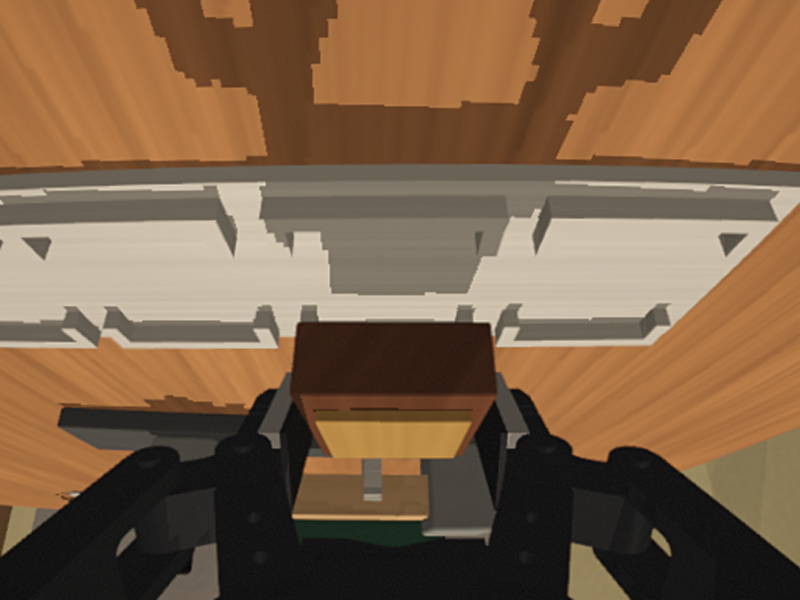

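View pics/s13.png

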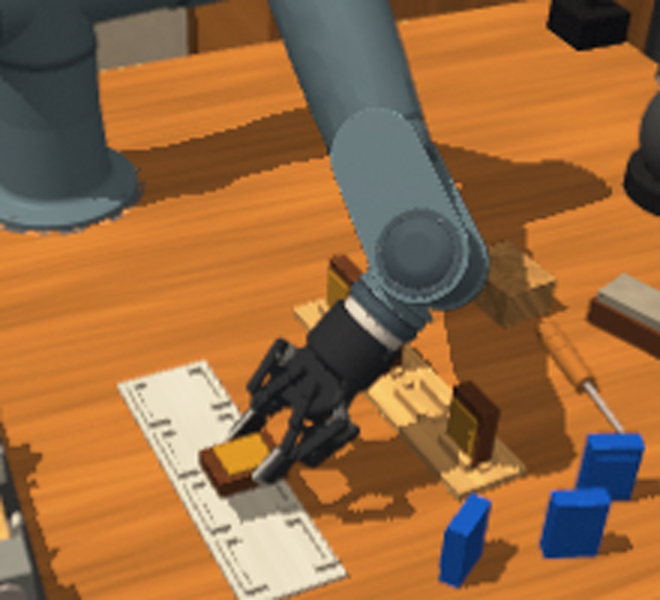

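```bash
cat > ov.py <<'E'
from h import *
def nestpts(ctr=(582,15.2),psi=.046,z=6):
    X=np.array([np.cos(psi),np.sin(psi)]);Y=np.array([-X[1],X[0]]);pts=[]
    for k in range(4):
        for a,b in((-28,-38),(28,-38),(28,38),(-28,38),(-28,25),(28,25),(-28,-25),(28,-25)): pts.append(np.r_[np.array(ctr)+X*(-120+80*k+a)+Y*b,z])
    for a,b in((-165,-50),(165,-50),(165,50),(-165,50)): pts.append(np.r_[np.array(ctr)+X*a+Y*b,6])
    return pts
E
python3 - <<'E'
from ov import *
T=np.load('w13T.npy');c=cam("wrist",T)
save(np.load('w13.npy'),'w13c',(140,100,360,235),pts=np.r_[proj(c,nestpts()),proj(c,nestpts(z=14))])
E
```

```text
(no output)
```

View pics/w13c.png

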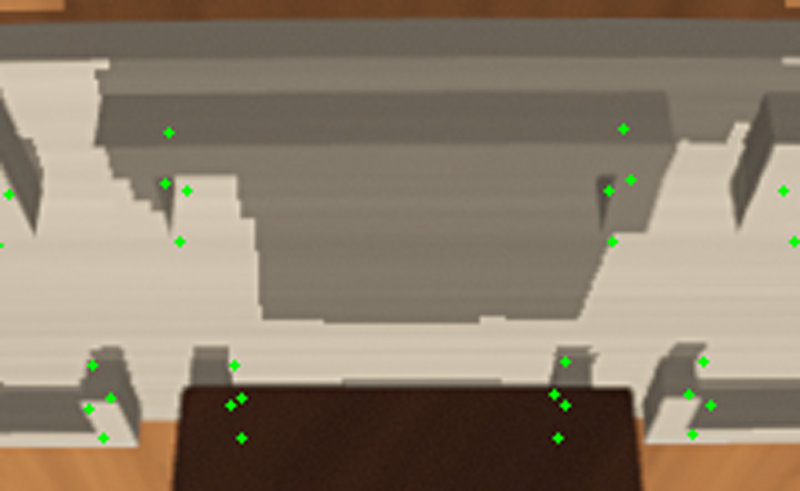

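Run:
```python
from ov import *
from scipy.optimize import least_squares
T=np.load('w13T.npy');c=cam("wrist",T);k=800/220
psi=.046;X=np.array([np.cos(psi),np.sin(psi),0]);Y=np.array([-X[1],X[0],0])
obs=[(40-28,25,14,170,230),(40+28,25,14,603,230),(40-28,-25,6,230,347),(40+28,-25,6,553,347),(-40+28,-25,6,93,347),(120-28,-25,6,705,345)]
edge=[(20,50,6,None,58),(60,50,6,None,57),(20,50,0,None,18),(60,50,0,None,20)]
def P(d,o): return np.array([582,15.2,0])+d+X*o[0]+Y*o[1]+np.array([0,0,o[2]])
def f(d,full=False):
    r=[]
    for o in obs+edge:
        u=(proj(c,[P(d,o)])[0]-[140,100])*k
        if o[3] is not None:r.append(u[0]-o[3])
        r.append(u[1]-o[4])
    return np.array(r)
print(f(np.zeros(3)).round(1))
r=least_squares(f,np.zeros(3),loss='soft_l1',f_scale=3);print(r.x,f(r.x).round(1))
r=least_squares(lambda d:f(np.r_[d,0]),np.zeros(2),loss='soft_l1',f_scale=3);print(r.x,f(np.r_[r.x,0]).round(1))
```

```text
[ 9.4 11.   8.1  8.9  1.6 15.5  8.9 13.8 -1.7 16.1 -3.2 14.9  5.3  4.7
  6.3  2.9]
[-0.62082789 -3.02196636 -3.73194402] [  9.8  -0.2  -3.5  -2.3   0.8   4.2   1.    2.6   0.5   4.9 -13.9   3.8
  -1.7  -2.3   0.7  -2.8]
[-0.8158659  1.2843833] [ 1.9  5.5  3.8  3.3 -3.8 11.9  5.3 10.2 -7.8 12.6 -5.8 11.4 -2.5 -3.1
 -1.5 -5.1]
```

jog_arm(
  plan=[
    [0,[-1.7,0.3,-15],[0,0,0]],
    [0,[0,0,-9],[0,0,0]],
    [0,[0,0,0],[0,0,0]],
    [0,[0,0,-3],[0,0,0]],
    [0,[0,0,-3],[0,0,0]],
    [0,[0,0,0],[0,0,0]],
  ],
)

```text
time: 25.38
tcp_pos: [620.7, 18.6, 20.5]
tool_rot: [-0.284, 0.659, -0.253, 0.649]
wrist_force: [-7.8, -0.7, 14.3]
grip_width: 48.7
```

Run:
```python
from h import *
s=read_state();T=toolT(s); im=capture("wrist")
print(np.round(T,3),s['time'],s['grip_width'],s['wrist_force'])
np.save('w14.npy',im);np.save('w14T.npy',T)
save(im,'w14'); i=capture("scene");save(i,'s14',(180,160,320,260));np.save('s14.npy',i)
```

```text
[[ 3.00000e-02  3.40000e-02  9.99000e-01  6.20672e+02]
 [-7.02000e-01 -7.10000e-01  4.60000e-02  1.86390e+01]
 [ 7.11000e-01 -7.03000e-01  2.00000e-03  2.04830e+01]
 [ 0.00000e+00  0.00000e+00  0.00000e+00  1.00000e+00]] 25.375 48.71359359911539 [-7.79712099 -0.73241684 14.30489748]
```

View pics/w14.png

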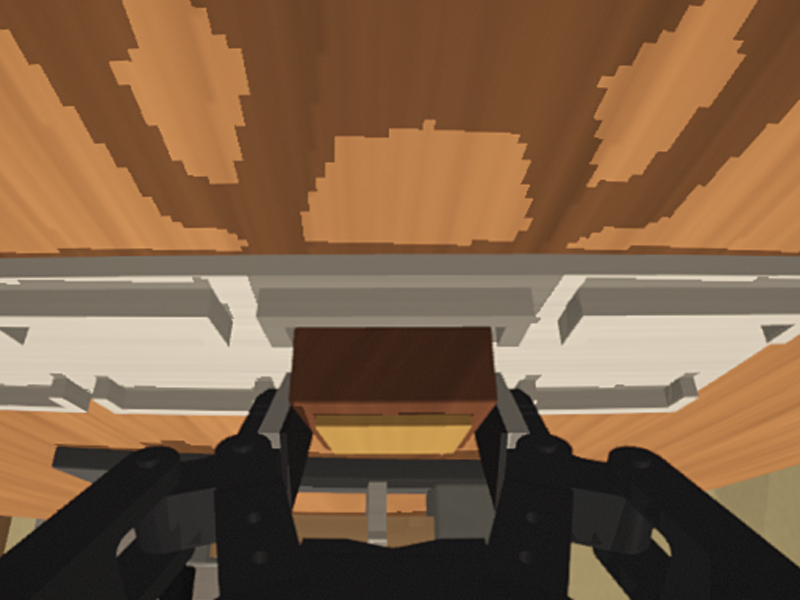

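View pics/s14.png

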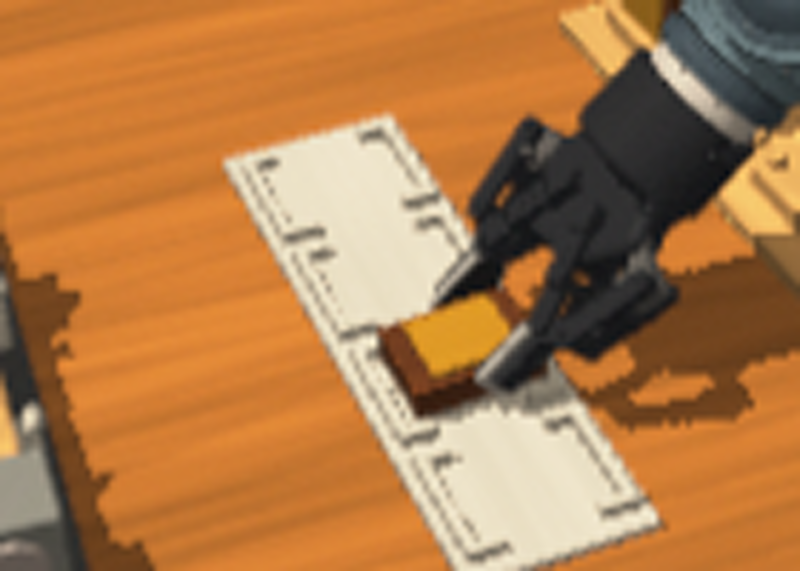

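Run:
```python
from ov import *
c=cam("scene");k=4
save(np.load('s14.npy'),'s14c',(190,165,320,262),6,pts=[])
im=cv2.imread('pics/s14c.png')
uv=np.r_[proj(c,nestpts()),proj(c,nestpts(z=14))]
for p in uv: cv2.circle(im,tuple(np.round((p-[190,165]+.5)*6).astype(int)),2,(0,255,0),-1)
T=np.load('w14T.npy')
pc=(T@np.r_[2.0,.9,-.4,1])[:3]
pl=[]
th=.792
ex=np.array([0,0,1.]); ey=np.array([-np.cos(th),-np.sin(th),0]); ez=np.cross(ex,ey);Rm=T[:3,:3]@np.c_[ex,ey,ez]
print(pc.round(1),Rm.round(3))
for a in(-25,25):
  for b in(-35,35):
    for z in(-10,10): pl.append(pc+Rm@[a,b,z])
for p in proj(c,pl): cv2.circle(im,tuple(np.round((p-[190,165]+.5)*6).astype(int)),2,(255,0,255),-1)
cv2.imwrite('pics/s14c.png',im)
print(np.round(pl,1))
```

```text
[620.4  16.6  21.3] [[ 0.999 -0.046 -0.002]
 [ 0.046  0.999 -0.001]
 [ 0.002  0.001  1.   ]]
[[597.  -19.5  11.2]
 [597.  -19.5  31.2]
 [593.8  50.4  11.2]
 [593.8  50.4  31.2]
 [647.  -17.2  11.3]
 [646.9 -17.3  31.3]
 [643.8  52.7  11.4]
 [643.7  52.7  31.4]]
```

View pics/s14c.png

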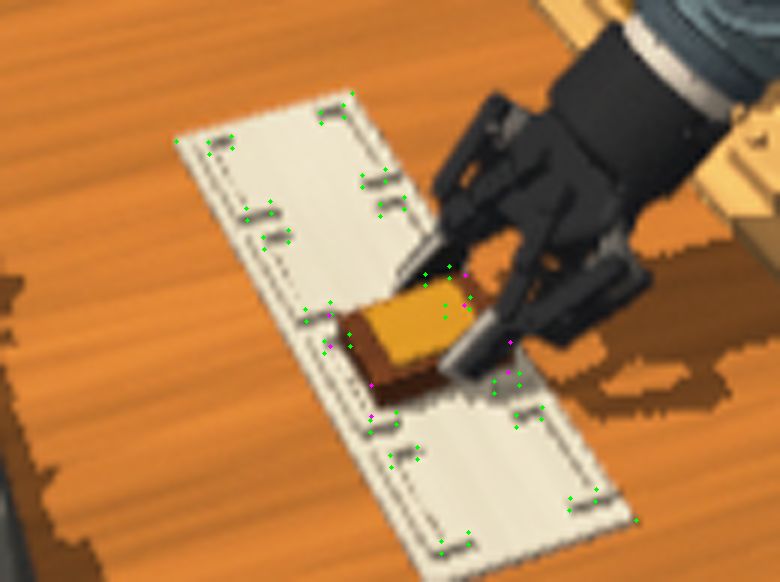

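jog_arm(
  plan=[
    [0,[0,0,6],[0,0,0]],
    [0,[0,-3.2,0],[0,0,0]],
    [0,[0,0,0],[0,0,0]],
    [0,[0,0,-4],[0,0,0]],
    [0,[0,0,-4],[0,0,0]],
    [0,[0,0,0],[0,0,0]],
  ],
)

```text
time: 26.22
tcp_pos: [620.3, 16.1, 15.8]
tool_rot: [-0.286, 0.659, -0.254, 0.648]
wrist_force: [-1.2, -0.1, 2.5]
grip_width: 49.2
```

jog_arm(
  plan=[
    [0,[0,0,-1.5],[0,0,0]],
    [0,[0,0,-1],[0,0,0]],
    [0,[0,0,0],[0,0,0]],
  ],
)

```text
time: 26.6
tcp_pos: [620.8, 16.3, 14.8]
tool_rot: [-0.285, 0.659, -0.254, 0.648]
wrist_force: [-3.8, 3.4, 9.9]
grip_width: 49.0
```

Run:
```python
from h import *
s=read_state();T=toolT(s); im=capture("wrist")
print(np.round(T[:3,3],1),s['time'],s['grip_width'],s['wrist_force'])
np.save('w15.npy',im);np.save('w15T.npy',T)
save(im,'w15'); i=capture("scene");save(i,'s15',(190,165,320,262),6)
```

```text
[620.8  16.3  14.8] 26.6 48.98778516885678 [-3.78198066  3.40183173  9.85116283]
```

View pics/w15.png

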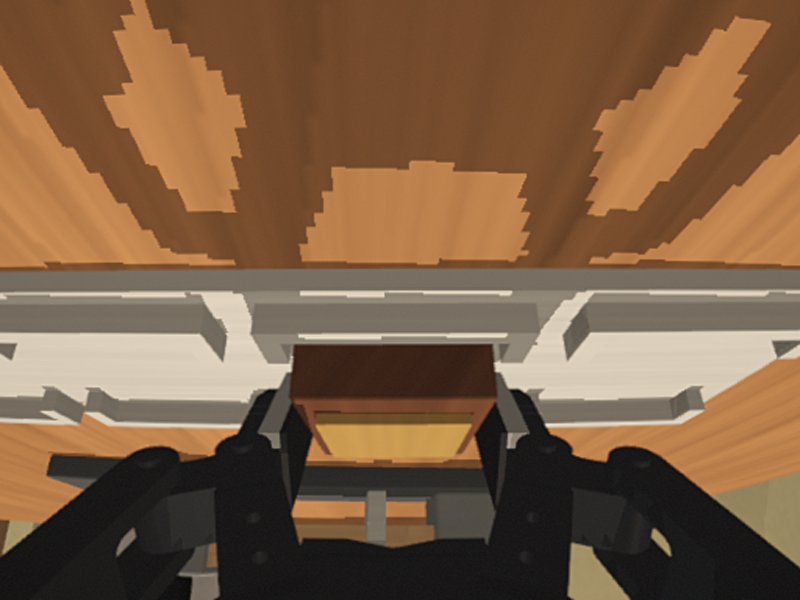

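View pics/s15.png

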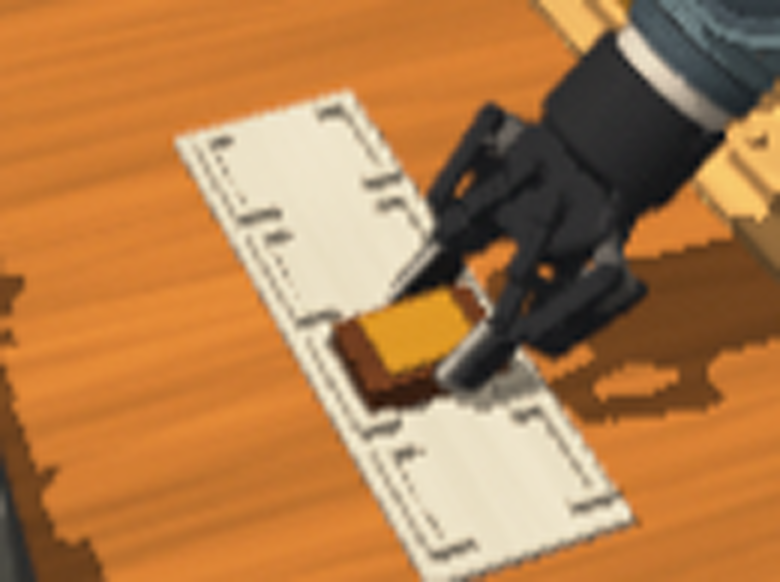

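jog_arm(
  plan=[
    [58,[0,0,0],[0,0,0]],
    [58,[0,0,0],[0,0,0]],
    [58,[0,0,0],[0,0,0]],
    [60,[-0.7,14,14],[0,0,0]],
    [60,[-1.5,30,30],[0,0,0]],
    [60,[-1.5,30,40],[0,0,0]],
    [60,[0,0,50],[0,0,0]],
    [60,[0,0,0],[0,0,0]],
  ],
)

```text
time: 27.7
tcp_pos: [619.7, 92.4, 153.5]
tool_rot: [-0.289, 0.655, -0.253, 0.651]
wrist_force: [0.0, -0.1, 0.4]
grip_width: 60.0
```

Run:
```python
from ov import *
s=read_state();T=toolT(s); im=capture("wrist")
print(np.round(T[:3,3],1),s['time'],s['grip_width'],s['wrist_force'])
np.save('w16.npy',im);np.save('w16T.npy',T)
save(im,'w16'); i=capture("scene");save(i,'s16',(190,165,320,262),6);np.save('s16.npy',i)
```

```text
[619.7  92.4 153.5] 27.7 59.95553777083934 [ 0.0122932  -0.06320788  0.42638526]
```

View pics/w16.png

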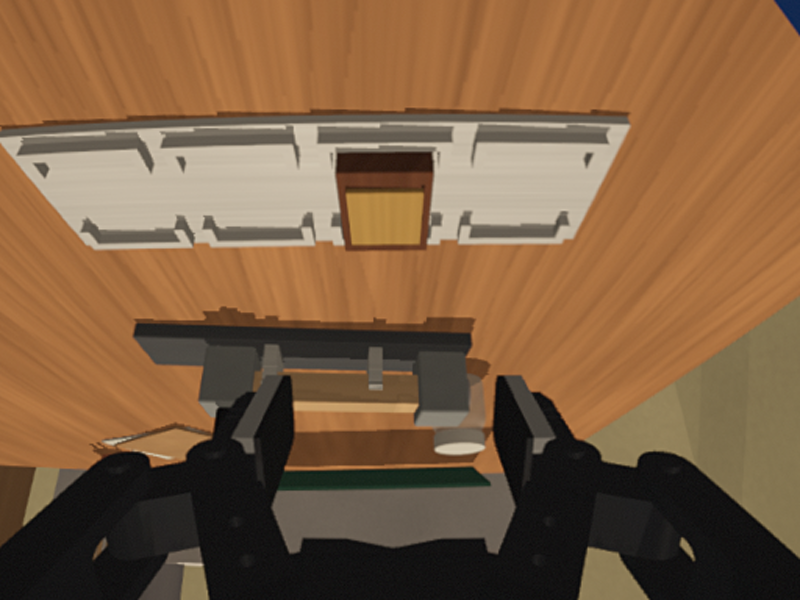

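View pics/s16.png

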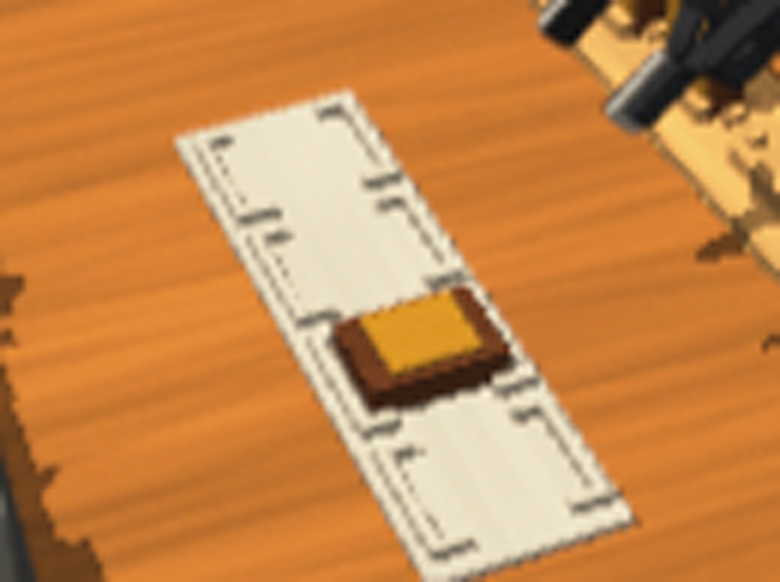

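jog_arm(
  plan=[
    [60,[-13,7,20],[0.157,0.0072,0]],
    [60,[-13,7,20],[0.157,0.0072,0]],
    [60,[-13,7,0],[0.157,0.0072,0]],
    [60,[-13,7,0],[0.157,0.0072,0]],
    [60,[-12,7,0],[0.157,0.0072,0.054]],
    [60,[-12,7,0],[0.156,0.0157,0]],
    [60,[-12,7,-5],[0.156,0.0157,0]],
    [60,[-12,7,-15],[0.156,0.0157,0]],
    [60,[-12,7,-27],[0.156,0.0157,0]],
    [60,[-12,7,-30],[0.156,0.0157,0]],
  ],
)

```text
time: 29.05
tcp_pos: [492.0, 160.4, 109.1]
tool_rot: [0.667, -0.299, 0.639, -0.239]
wrist_force: [0.1, -0.2, -0.8]
grip_width: 60.0
```

jog_arm(
  plan=[
    [60,[0,0,0],[0,0,0]],
    [60,[0,0,0],[0,0,0]],
  ],
)

```text
time: 29.3
tcp_pos: [493.4, 160.3, 110.7]
tool_rot: [0.667, -0.301, 0.638, -0.241]
wrist_force: [0.2, 0.5, 1.5]
grip_width: 60.1
```

Run:
```python
from ov import *
s=read_state();T=toolT(s); im=capture("wrist")
print(np.round(T,3),s['time'],s['grip_width'],s['wrist_force'])
np.save('w17.npy',im);np.save('w17T.npy',T)
save(im,'w17')
```

```text
[[ 7.00000e-02 -6.30000e-02  9.96000e-01  4.93412e+02]
 [-7.06000e-01  7.02000e-01  9.40000e-02  1.60264e+02]
 [-7.05000e-01 -7.09000e-01  5.00000e-03  1.10745e+02]
 [ 0.00000e+00  0.00000e+00  0.00000e+00  1.00000e+00]] 29.3 60.12865282314989 [0.16857753 0.53854474 1.52836054]
```

View pics/w17.png

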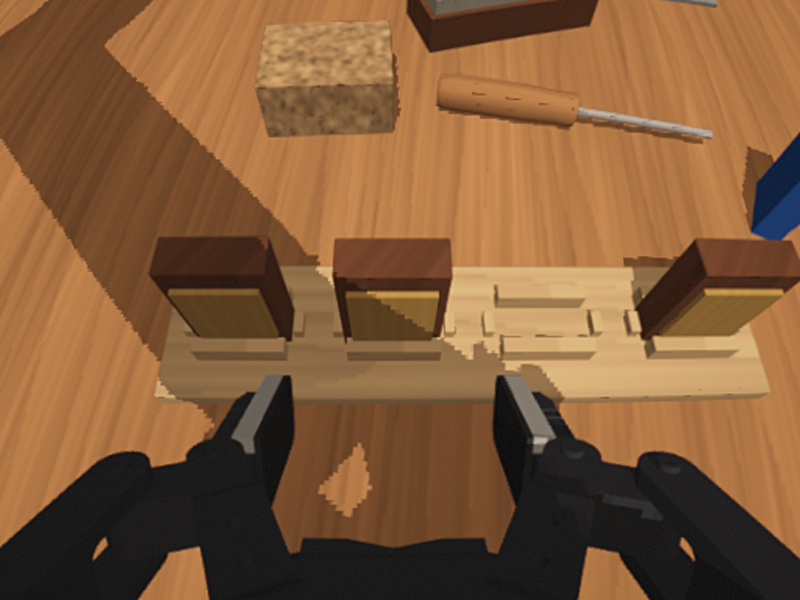

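jog_arm(
  plan=[
    [60,[-2,22,-19],[0,0,0]],
    [60,[-2,22,-20],[0,0,0]],
    [60,[-1.9,18,-17],[0,0,0]],
    [60,[-1,10.8,-9.1],[0,0,0]],
    [60,[0,0,0],[0,0,0]],
    [60,[0,0,0],[0,0,0]],
  ],
)

```text
time: 30.1
tcp_pos: [486.9, 232.8, 46.0]
tool_rot: [0.667, -0.301, 0.637, -0.241]
wrist_force: [0.3, 0.2, 0.5]
grip_width: 60.0
```

Run:
```python
from ov import *
s=read_state();T=toolT(s); im=capture("wrist")
print(np.round(T[:3,3],1),s['time'],s['grip_width'],s['wrist_force'])
save(im,'w18')
```

```text
[486.9 232.8  46. ] 30.1 60.029514517593526 [0.30753001 0.1508685  0.45453912]
```

View pics/w18.png

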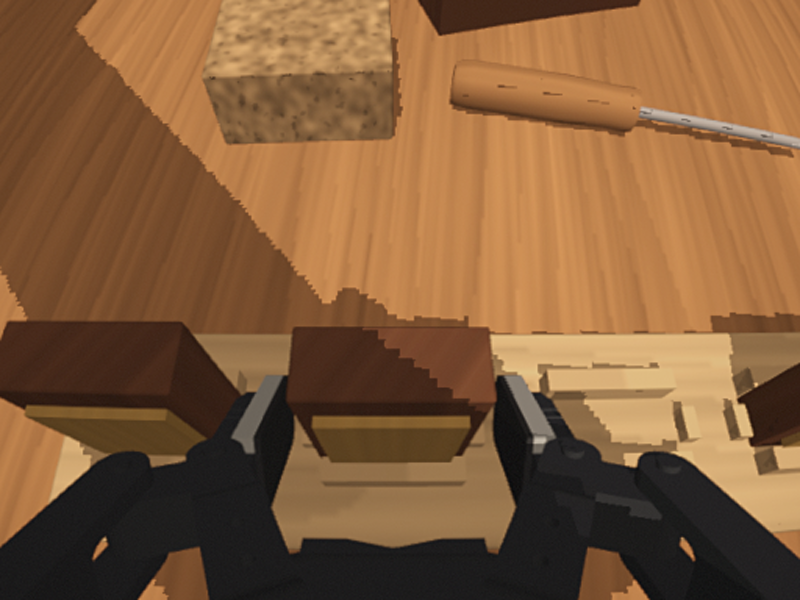

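jog_arm(
  plan=[
    [0,[-0.4,0,0],[0,0,0]],
    [0,[0,0,0],[0,0,0]],
    [0,[0,0,0],[0,0,0]],
    [0,[0,0,0],[0,0,0]],
    [0,[0,0,10],[0,0,0]],
    [0,[0,0,20],[0,0,0]],
    [0,[0,0,40],[0,0,0]],
    [0,[0,0,40],[0,0,0]],
  ],
)

```text
time: 31.15
tcp_pos: [484.5, 233.0, 155.6]
tool_rot: [0.666, -0.301, 0.639, -0.241]
wrist_force: [-0.1, 0.9, -1.6]
grip_width: 49.3
```

jog_arm(
  plan=[
    [0,[5.6,-20,8],[-0.156,-0.0157,0]],
    [0,[5.6,-20,8],[-0.156,-0.0157,0]],
    [0,[5.6,-20,8],[-0.156,-0.0157,0]],
    [0,[5.6,-20,0],[-0.156,-0.0157,0]],
    [0,[5.6,-20,0],[-0.156,-0.0157,-0.054]],
    [0,[5.6,-20,0],[-0.157,-0.0072,0]],
    [0,[5.6,-20,0],[-0.157,-0.0072,0]],
    [0,[5.6,-20,0],[-0.157,-0.0072,0]],
    [0,[5.6,-20,0],[-0.157,-0.0072,0]],
    [0,[5.8,-20,0],[-0.157,-0.0072,0]],
  ],
)

```text
time: 32.4
tcp_pos: [541.5, 32.7, 179.3]
tool_rot: [-0.288, 0.658, -0.25, 0.65]
wrist_force: [0.2, 0.7, -1.2]
grip_width: 49.4
```

jog_arm(
  plan=[
    [0,[0,-20,-40],[0,0,0]],
    [0,[0,0,-50],[0,0,0]],
    [0,[0,0,-35],[0,0,0]],
    [0,[0,0,0],[0,0,0]],
    [0,[0,0,0],[0,0,0]],
  ],
)

```text
time: 33.02
tcp_pos: [542.4, 13.2, 55.4]
tool_rot: [-0.289, 0.657, -0.251, 0.649]
wrist_force: [0.5, -1.2, -0.8]
grip_width: 49.1
```

Run:
```python
from ov import *
s=read_state();T=toolT(s); im=capture("wrist")
print(np.round(T,3),s['time'],s['grip_width'],s['wrist_force'])
np.save('w19.npy',im);np.save('w19T.npy',T)
save(im,'w19')
```

```text
[[ 3.00000e-02  4.60000e-02  9.98000e-01  5.42433e+02]
 [-7.06000e-01 -7.06000e-01  5.40000e-02  1.31560e+01]
 [ 7.08000e-01 -7.07000e-01  1.10000e-02  5.53740e+01]
 [ 0.00000e+00  0.00000e+00  0.00000e+00  1.00000e+00]] 33.025 49.11044598291757 [ 0.53924991 -1.19172647 -0.75089791]
```

View pics/w19.png

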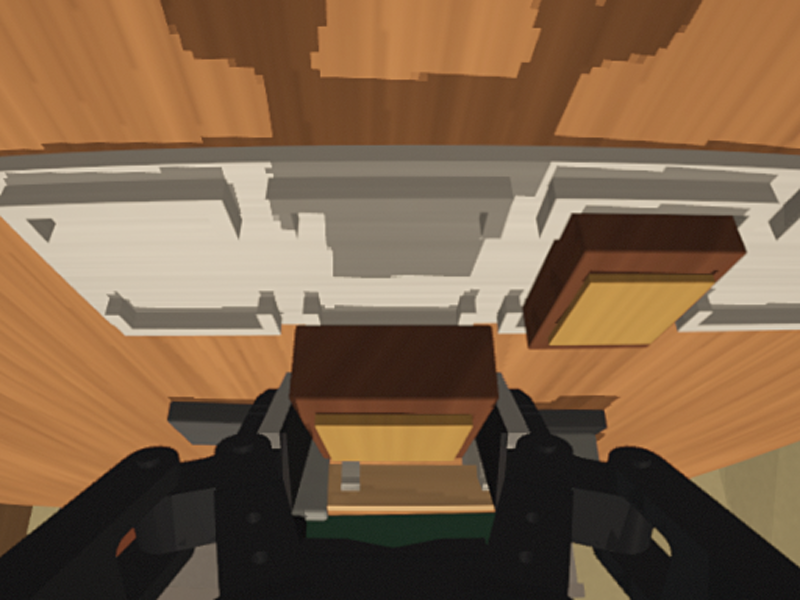

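jog_arm(
  plan=[
    [0,[-1.6,-0.3,-15],[0,0.011,-0.008]],
    [0,[0,0,-14],[0,0,0]],
    [0,[0,0,-4],[0,0,0]],
    [0,[0,0,0],[0,0,0]],
    [0,[0,0,-3],[0,0,0]],
    [0,[0,0,-3],[0,0,0]],
    [0,[0,0,0],[0,0,0]],
  ],
)

```text
time: 33.95
tcp_pos: [539.9, 12.7, 14.7]
tool_rot: [-0.285, 0.66, -0.256, 0.646]
wrist_force: [0.2, 0.1, -1.3]
grip_width: 49.3
```

jog_arm(
  plan=[
    [0,[0.4,0,-1.2],[0,0,0]],
    [0,[0,0,0],[0,0,0]],
  ],
)

```text
time: 34.2
tcp_pos: [540.4, 12.8, 13.7]
tool_rot: [-0.285, 0.66, -0.256, 0.646]
wrist_force: [-0.8, 0.1, -1.1]
grip_width: 49.1
```

Run:
```python
from ov import *
s=read_state();T=toolT(s); im=capture("wrist")
print(np.round(T,3),s['time'],s['grip_width'],s['wrist_force'])
save(im,'w20'); i=capture("scene");save(i,'s20',(190,165,320,262),6)
```

```text
[[ 3.40000e-02  3.10000e-02  9.99000e-01  5.40438e+02]
 [-7.06000e-01 -7.06000e-01  4.60000e-02  1.27520e+01]
 [ 7.07000e-01 -7.07000e-01 -2.00000e-03  1.37130e+01]
 [ 0.00000e+00  0.00000e+00  0.00000e+00  1.00000e+00]] 34.2 49.08113761988696 [-0.7812609   0.13046373 -1.11385586]
```

View pics/w20.png

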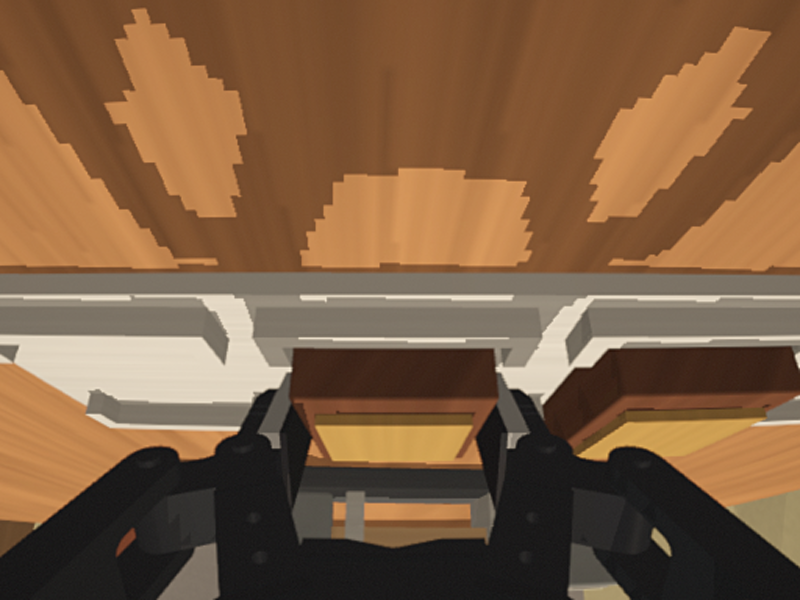

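jog_arm(
  plan=[
    [0,[0,0,-1.2],[0,0,0]],
    [58,[0,0,0],[0,0,0]],
    [58,[0,0,0],[0,0,0]],
    [58,[0,0,0],[0,0,0]],
    [60,[-0.7,14,14],[0,0,0]],
    [60,[-1.5,30,30],[0,0,0]],
    [60,[-1.5,30,40],[0,0,0]],
    [60,[-5,0,40],[0,0,0]],
  ],
)

```text
time: 35.3
tcp_pos: [532.0, 89.3, 138.9]
tool_rot: [-0.287, 0.66, -0.255, 0.646]
wrist_force: [1.3, 0.0, -0.2]
grip_width: 60.2
```

Run:
```python
from ov import *
s=read_state();T=toolT(s); im=capture("wrist")
print(np.round(T,3),s['time'],s['grip_width'],s['wrist_force'])
save(im,'w21'); i=capture("scene");save(i,'s21',(190,165,320,262),6)
```

```text
[[ 3.50000e-02  3.40000e-02  9.99000e-01  5.32042e+02]
 [-7.07000e-01 -7.06000e-01  4.90000e-02  8.93340e+01]
 [ 7.06000e-01 -7.08000e-01 -1.00000e-03  1.38868e+02]
 [ 0.00000e+00  0.00000e+00  0.00000e+00  1.00000e+00]] 35.3 60.16406647912012 [ 1.27200261  0.03947888 -0.21615235]
```

View pics/w21.png

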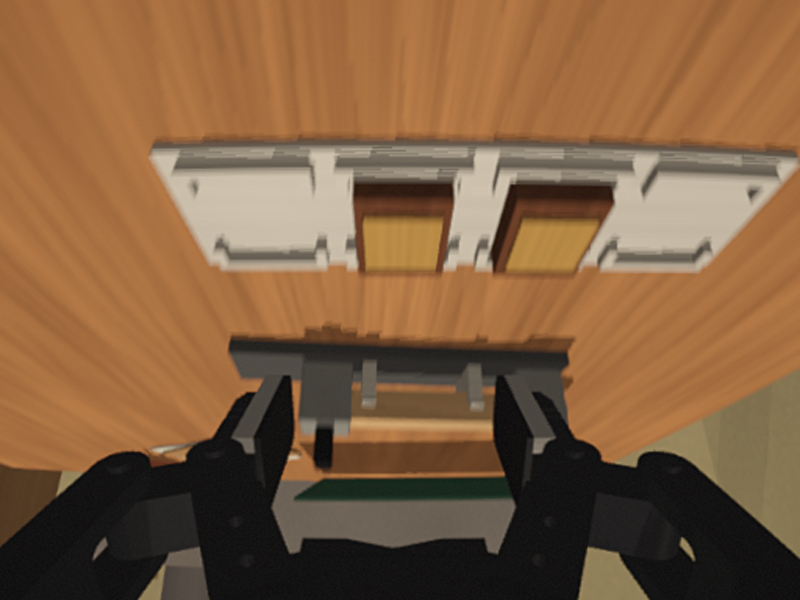

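View pics/s21.png

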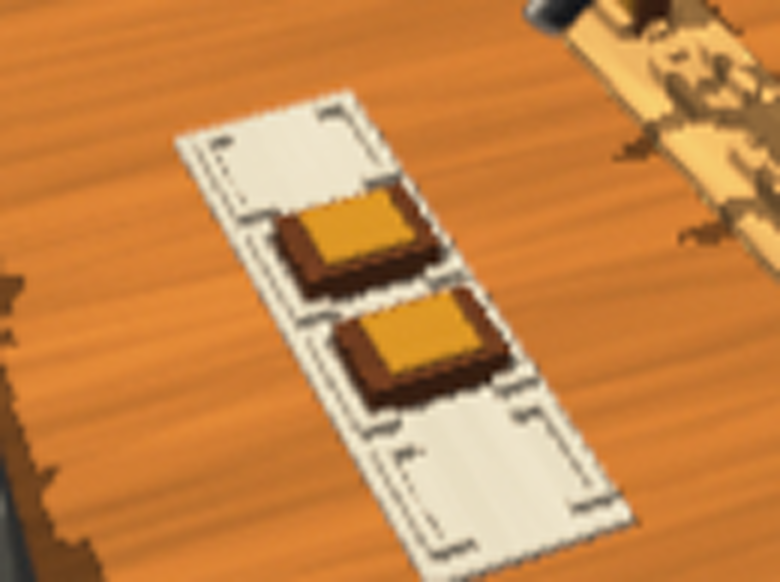

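jog_arm(
  plan=[
    [60,[-12,6,20],[0.157,0.0075,0]],
    [60,[-12,6,20],[0.157,0.0075,0]],
    [60,[-12,6,10],[0.157,0.0075,0]],
    [60,[-12,6,0],[0.157,0.0075,0]],
    [60,[-12,6,0],[0.157,0.0075,0.051]],
    [60,[-12,6,0],[0.156,0.0157,0]],
    [60,[-12,7,-5],[0.156,0.0157,0]],
    [60,[-12,7,-15],[0.156,0.0157,0]],
    [60,[-11,7,-27],[0.156,0.0157,0]],
    [60,[-11,7,-30],[0.156,0.0157,0]],
  ],
)

```text
time: 36.65
tcp_pos: [414.1, 150.9, 109.9]
tool_rot: [0.667, -0.301, 0.639, -0.238]
wrist_force: [0.9, -1.5, -1.9]
grip_width: 59.8
```

jog_arm(
  plan=[
    [60,[0,0,0],[0,0,0]],
    [60,[0,0,0],[0,0,0]],
  ],
)

```text
time: 36.9
tcp_pos: [414.8, 150.7, 110.7]
tool_rot: [0.666, -0.303, 0.638, -0.239]
wrist_force: [-0.3, 0.4, 0.1]
grip_width: 59.8
```

Run:
```python
from ov import *
s=read_state();T=toolT(s); im=capture("wrist")
print(np.round(T,3),s['time'],s['grip_width'],s['joints'].round(2))
np.save('w22.npy',im);np.save('w22T.npy',T)
save(im,'w22')
```

```text
[[ 7.10000e-02 -6.90000e-02  9.95000e-01  4.14759e+02]
 [-7.06000e-01  7.01000e-01  9.90000e-02  1.50714e+02]
 [-7.05000e-01 -7.09000e-01  2.00000e-03  1.10743e+02]
 [ 0.00000e+00  0.00000e+00  0.00000e+00  1.00000e+00]] 36.9 59.7686578445159 [-0.33  0.02  2.21  0.72  1.36 -0.75]
```

View pics/w22.png

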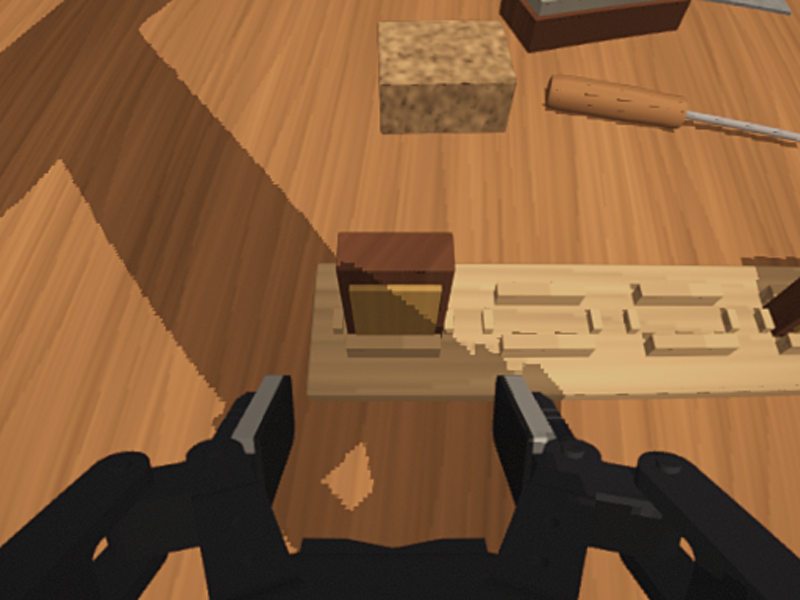

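jog_arm(
  plan=[
    [60,[-1.7,22,-19],[0,0,0]],
    [60,[-2,22,-20],[0,0,0]],
    [60,[-1.8,18,-17],[0,0,0]],
    [60,[-1,12.1,-8.7],[0,0,0]],
    [60,[0,0,0],[0,0,0]],
    [60,[0,0,0],[0,0,0]],
  ],
)

```text
time: 37.7
tcp_pos: [408.3, 224.6, 45.8]
tool_rot: [0.666, -0.303, 0.638, -0.239]
wrist_force: [-0.2, 0.2, -0.1]
grip_width: 59.9
```

Run:
```python
from ov import *
s=read_state();T=toolT(s); im=capture("wrist")
print(np.round(T[:3,3],1),s['time'],s['grip_width'],s['wrist_force'])
save(im,'w23')
```

```text
[408.3 224.6  45.8] 37.7 59.93609236247892 [-0.22926501  0.19721456 -0.06677879]
```

View pics/w23.png

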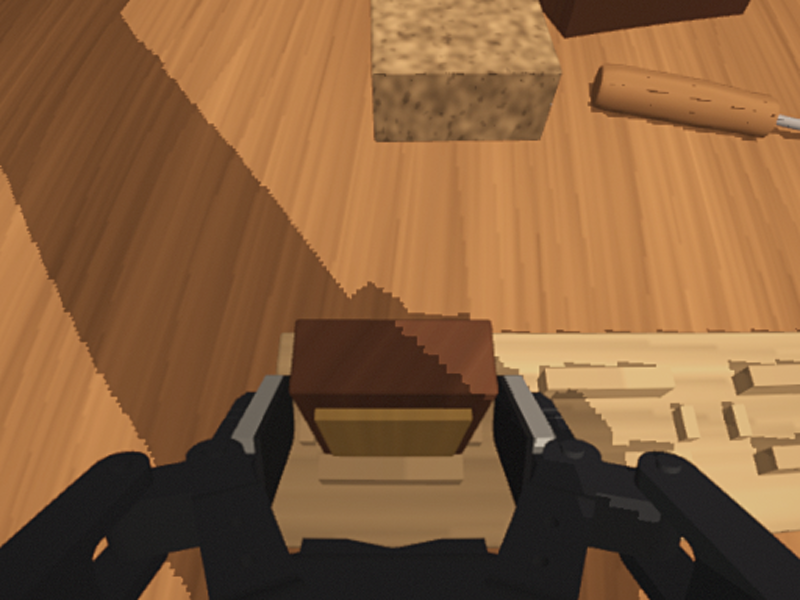

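jog_arm(
  plan=[
    [60,[-0.2,2,0],[0,0,0]],
    [0,[0,0,0],[0,0,0]],
    [0,[0,0,0],[0,0,0]],
    [0,[0,0,0],[0,0,0]],
    [0,[0,0,0],[0,0,0]],
    [0,[0,0,10],[0,0,0]],
    [0,[0,0,20],[0,0,0]],
    [0,[0,0,40],[0,0,0]],
    [0,[0,0,40],[0,0,0]],
    [0,[0,0,0],[0,0,0]],
  ],
)

```text
time: 39.0
tcp_pos: [408.7, 226.6, 157.5]
tool_rot: [0.668, -0.302, 0.637, -0.24]
wrist_force: [-0.1, -1.7, -1.3]
grip_width: 49.1
```

Run:
```python
from ov import *
s=read_state();T=toolT(s); im=capture("wrist")
print(np.round(T[:3,3],1),s['time'],s['grip_width'],s['wrist_force'])
save(im,'w24',(180,190,325,300))
```

```text
[408.7 226.6 157.5] 39.0 49.13886423098307 [-0.14571635 -1.65364288 -1.28941953]
```

View pics/w24.png

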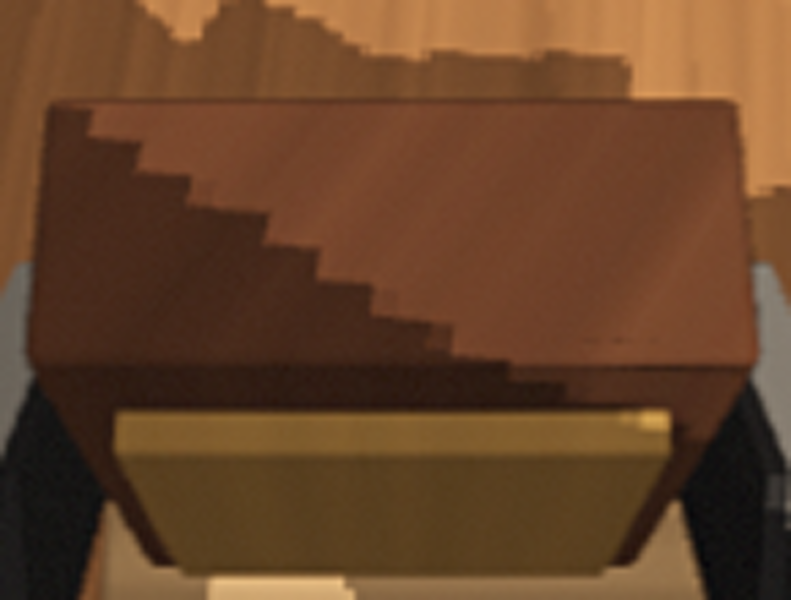

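jog_arm(
  plan=[
    [0,[5.1,-19.7,8],[-0.156,-0.0157,0]],
    [0,[5.1,-19.7,8],[-0.156,-0.0157,0]],
    [0,[5.1,-19.7,8],[-0.156,-0.0157,0]],
    [0,[5.1,-19.7,0],[-0.156,-0.0157,0]],
    [0,[5.1,-19.7,0],[-0.156,-0.0157,-0.054]],
    [0,[5.1,-19.7,0],[-0.157,-0.0072,0]],
    [0,[5.1,-19.7,0],[-0.157,-0.0072,0]],
    [0,[5.1,-19.7,0],[-0.157,-0.0072,0]],
    [0,[5.1,-19.7,0],[-0.157,-0.0072,0]],
    [0,[5.1,-19.7,0],[-0.157,-0.0072,0]],
  ],
)

```text
time: 40.3
tcp_pos: [457.2, 29.4, 177.2]
tool_rot: [-0.285, 0.66, -0.252, 0.647]
wrist_force: [-0.3, -0.3, -1.7]
grip_width: 49.1
```

jog_arm(
  plan=[
    [0,[0,-20,-40],[0,0,0]],
    [0,[0,0,-50],[0,0,0]],
    [0,[0,0,-35],[0,0,0]],
    [0,[0,0,0],[0,0,0]],
    [0,[0,0,0],[0,0,0]],
  ],
)

```text
time: 40.92
tcp_pos: [458.2, 9.9, 54.2]
tool_rot: [-0.287, 0.658, -0.254, 0.648]
wrist_force: [0.3, -0.6, -1.0]
grip_width: 49.2
```

Run:
```python
from ov import *
s=read_state();T=toolT(s); im=capture("wrist")
print(np.round(T,3),s['time'],s['grip_width'],s['joints'].round(2))
save(im,'w25')
```

```text
[[ 3.20000e-02  3.80000e-02  9.99000e-01  4.58194e+02]
 [-7.06000e-01 -7.06000e-01  4.90000e-02  9.88500e+00]
 [ 7.07000e-01 -7.07000e-01  4.00000e-03  5.42120e+01]
 [ 0.00000e+00  0.00000e+00  0.00000e+00  1.00000e+00]] 40.925 49.216395439638184 [ 0.17  0.27  2.07 -0.9   1.12  0.66]
```

View pics/w25.png

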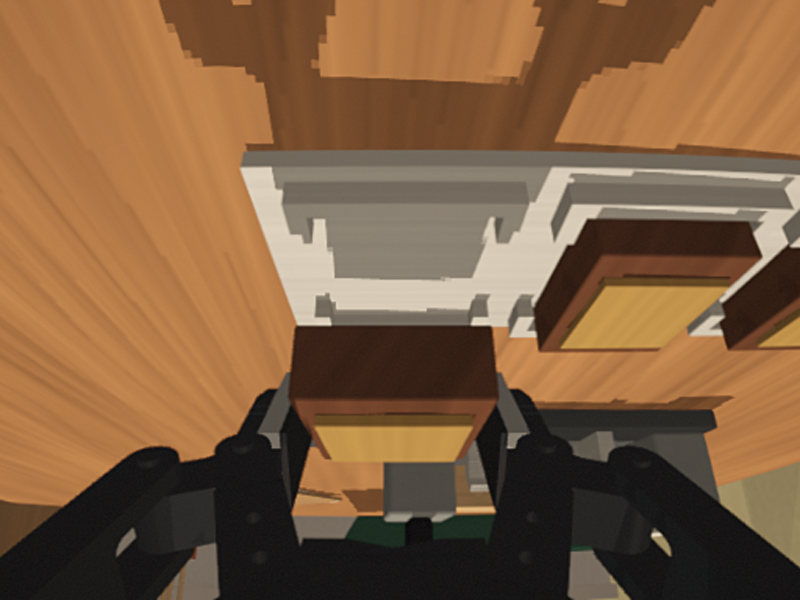

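Run:
```python
from ov import *
T13=np.load('w13T.npy');T19=np.load('w19T.npy');T25=toolT()
X=np.array([np.cos(.046),np.sin(.046)])
for n,T,pts in (('p2',T13,[(290,243),(478,243)]),('p1',T19,[(293,225),(484,225)]),('p0',T25,[(308,228),(500,228)])):
    P=onz(cam("wrist",T),np.array(pts)/1.5625,14); m=P.mean(0); print(n,P.round(1).tolist(),m.round(1),'lateral',(m[:2]@X).round(1),'tcp lateral',(T[:2,3]@X).round(1))
```

```text
p2 [[592.2, 49.5, 14.0], [646.2, 51.6, 14.0]] [619.2  50.6  14. ] lateral 620.8 tcp lateral 623.9
p1 [[511.5, 45.2, 14.0], [566.9, 47.3, 14.0]] [539.2  46.2  14. ] lateral 540.8 tcp lateral 542.5
p0 [[432.2, 41.3, 14.0], [488.0, 43.6, 14.0]] [460.1  42.5  14. ] lateral 461.6 tcp lateral 458.8
```

jog_arm(
  plan=[
    [0,[2.2,-0.2,-15],[0,0.004,-0.003]],
    [0,[0,0,-14],[0,0,0]],
    [0,[0,0,-3],[0,0,0]],
    [0,[0,0,0],[0,0,0]],
    [0,[0,0,-3],[0,0,0]],
    [0,[0,0,-3],[0,0,0]],
    [0,[0,0,0],[0,0,0]],
  ],
)

```text
time: 41.85
tcp_pos: [460.0, 9.6, 15.6]
tool_rot: [-0.286, 0.659, -0.256, 0.647]
wrist_force: [-0.1, -0.0, -0.9]
grip_width: 49.0
```

No contact. I lower the rest and release.

jog_arm(
  plan=[
    [0,[0.4,0,-1.5],[0,0,0]],
    [0,[0,0,-1.5],[0,0,0]],
    [0,[0,0,0],[0,0,0]],
  ],
)

```text
time: 42.22
tcp_pos: [460.7, 9.6, 12.9]
tool_rot: [-0.286, 0.659, -0.255, 0.647]
wrist_force: [0.8, -0.1, 0.1]
grip_width: 49.4
```

jog_arm(
  plan=[
    [58,[0,0,0],[0,0,0]],
    [58,[0,0,0],[0,0,0]],
    [58,[0,0,0],[0,0,0]],
    [60,[-0.7,14,14],[0,0,0]],
    [60,[-1.5,30,30],[0,0,0]],
    [60,[-1.5,30,40],[0,0,0]],
    [60,[5,0,40],[0,0,0]],
  ],
)

```text
time: 43.1
tcp_pos: [461.9, 86.1, 139.0]
tool_rot: [-0.287, 0.659, -0.255, 0.647]
wrist_force: [0.6, 0.4, -0.2]
grip_width: 60.1
```

Run:
```python
from ov import *
s=read_state();T=toolT(s); im=capture("wrist")
print(np.round(T,3),s['time'],s['grip_width'],s['wrist_force'])
save(im,'w26'); i=capture("scene");save(i,'s26',(190,165,320,262),6)
```

```text
[[ 3.40000e-02  3.60000e-02  9.99000e-01  4.61906e+02]
 [-7.07000e-01 -7.05000e-01  4.90000e-02  8.60760e+01]
 [ 7.06000e-01 -7.08000e-01  1.00000e-03  1.38953e+02]
 [ 0.00000e+00  0.00000e+00  0.00000e+00  1.00000e+00]] 43.1 60.091807740977835 [ 0.62131055  0.42233657 -0.1557536 ]
```

View pics/w26.png

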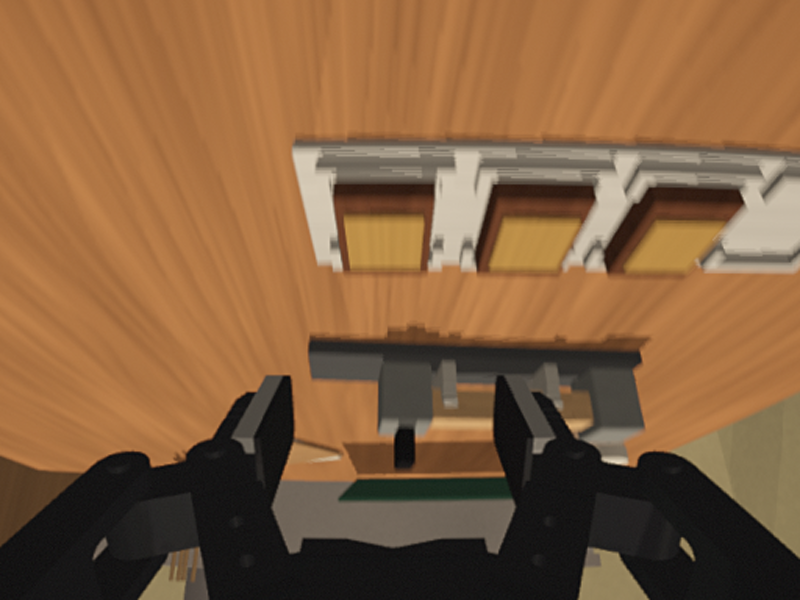

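View pics/s26.png

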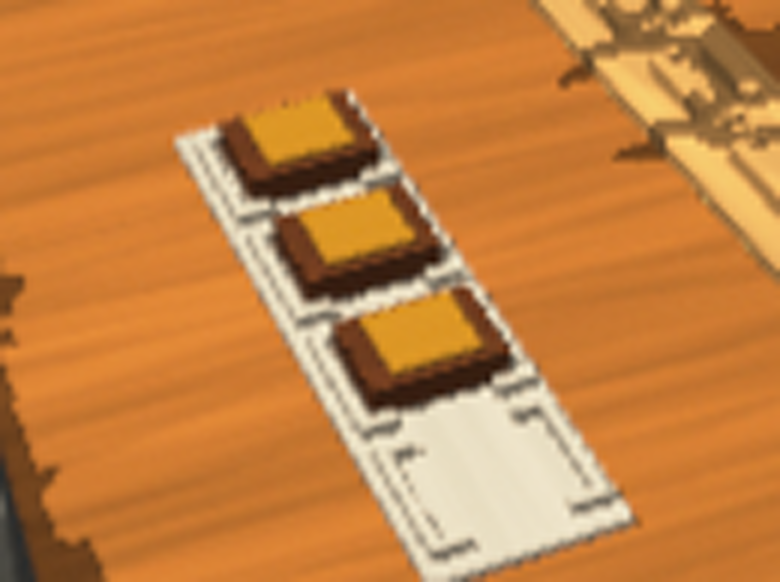

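jog_arm(
  plan=[
    [60,[19,9,20],[0.157,0.0075,0]],
    [60,[19,9,20],[0.157,0.0075,0]],
    [60,[19,9,10],[0.157,0.0075,0]],
    [60,[19,9,0],[0.157,0.0075,0]],
    [60,[19,9,0],[0.157,0.0075,0.051]],
    [60,[19,9,0],[0.156,0.0157,0]],
    [60,[19,9,-5],[0.156,0.0157,0]],
    [60,[19,9,-15],[0.156,0.0157,0]],
    [60,[19,9,-27],[0.156,0.0157,0]],
    [60,[19,9,-30],[0.156,0.0157,0]],
  ],
)

```text
time: 44.45
tcp_pos: [652.9, 174.2, 110.2]
tool_rot: [0.667, -0.3, 0.64, -0.238]
wrist_force: [0.1, 0.4, -0.5]
grip_width: 59.8
```

jog_arm(
  plan=[
    [60,[0,0,0],[0,0,0]],
    [60,[0,0,0],[0,0,0]],
  ],
)

```text
time: 44.7
tcp_pos: [652.0, 174.2, 111.0]
tool_rot: [0.666, -0.302, 0.639, -0.239]
wrist_force: [0.4, 0.4, 0.4]
grip_width: 60.1
```

Run:
```python
from ov import *
s=read_state();T=toolT(s); im=capture("wrist")
print(np.round(T,3),s['time'],s['grip_width'],s['joints'].round(2))
np.save('w27.npy',im);np.save('w27T.npy',T)
save(im,'w27')
```

```text
[[ 6.90000e-02 -6.80000e-02  9.95000e-01  6.51974e+02]
 [-7.05000e-01  7.03000e-01  9.70000e-02  1.74216e+02]
 [-7.06000e-01 -7.08000e-01  1.00000e-03  1.11012e+02]
 [ 0.00000e+00  0.00000e+00  0.00000e+00  1.00000e+00]] 44.7 60.079846453991635 [-0.18  0.51  1.6   0.77  1.37 -0.57]
```

View pics/w27.png

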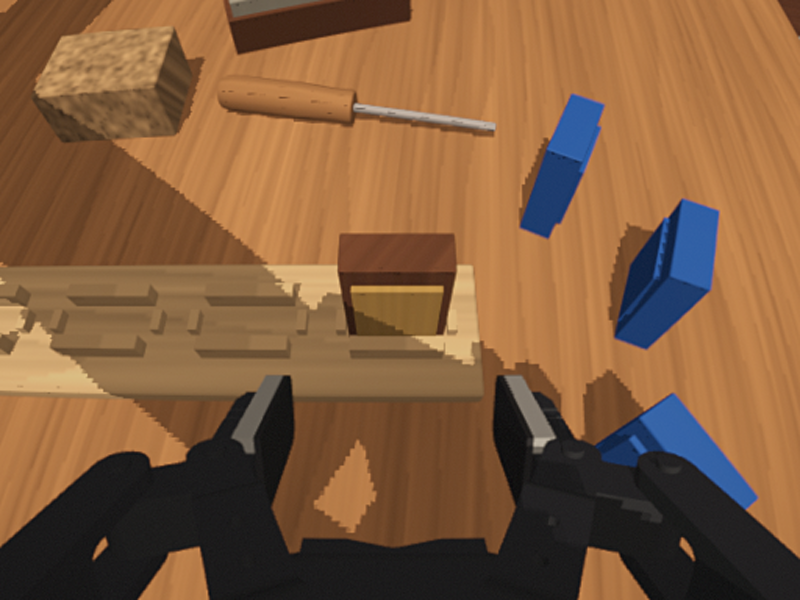

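jog_arm(
  plan=[
    [60,[-1,22,-19],[0,0,0]],
    [60,[-2,22,-20],[0,0,0]],
    [60,[-2,19,-17],[0,0,0]],
    [60,[-1,12.5,-9],[0,0,0]],
    [60,[0,0,0],[0,0,0]],
    [60,[0,0,0],[0,0,0]],
  ],
)

```text
time: 45.5
tcp_pos: [646.7, 248.8, 45.7]
tool_rot: [0.666, -0.302, 0.639, -0.24]
wrist_force: [-0.4, 0.1, 0.1]
grip_width: 59.8
```

Run:
```python
from ov import *
s=read_state();T=toolT(s); im=capture("wrist")
print(np.round(T[:3,3],1),s['time'],s['grip_width'],s['wrist_force'])
save(im,'w28')
```

```text
[646.7 248.8  45.7] 45.5 59.78493148137573 [-0.40317753  0.14148938  0.13906591]
```

View pics/w28.png

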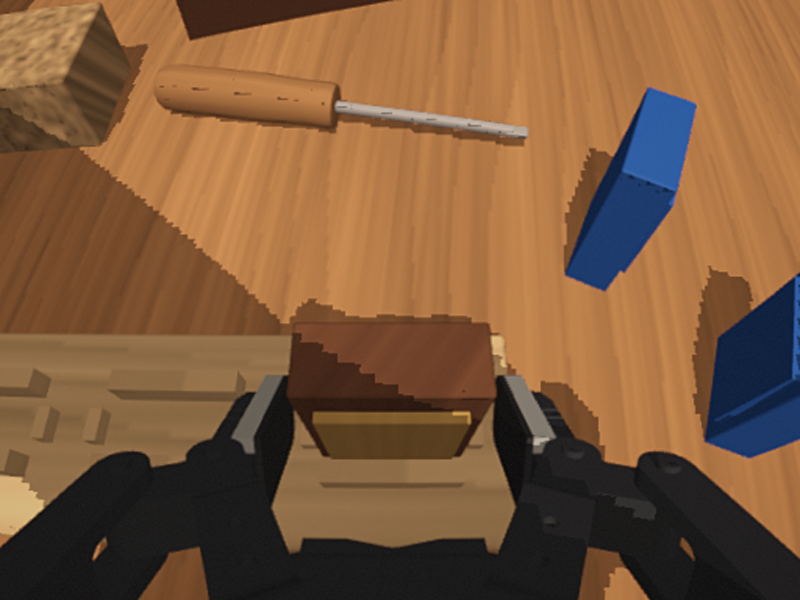

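jog_arm(
  plan=[
    [60,[-0.3,1,0],[0,0,0]],
    [0,[0,0,0],[0,0,0]],
    [0,[0,0,0],[0,0,0]],
    [0,[0,0,0],[0,0,0]],
    [0,[0,0,0],[0,0,0]],
    [0,[0,0,10],[0,0,0]],
    [0,[0,0,20],[0,0,0]],
    [0,[0,0,40],[0,0,0]],
    [0,[0,0,40],[0,0,0]],
    [0,[0,0,0],[0,0,0]],
  ],
)

```text
time: 46.8
tcp_pos: [647.9, 250.4, 160.4]
tool_rot: [0.668, -0.301, 0.637, -0.24]
wrist_force: [1.0, -0.2, -0.5]
grip_width: 48.7
```

Run:
```python
from ov import *
s=read_state();T=toolT(s); im=capture("wrist")
print(np.round(T[:3,3],1),s['time'],s['grip_width'],s['wrist_force'])
save(im,'w29',(180,190,325,300))
```

```text
[647.9 250.4 160.4] 46.8 48.72584288624804 [ 1.04065989 -0.23207332 -0.53772121]
```

View pics/w29.png

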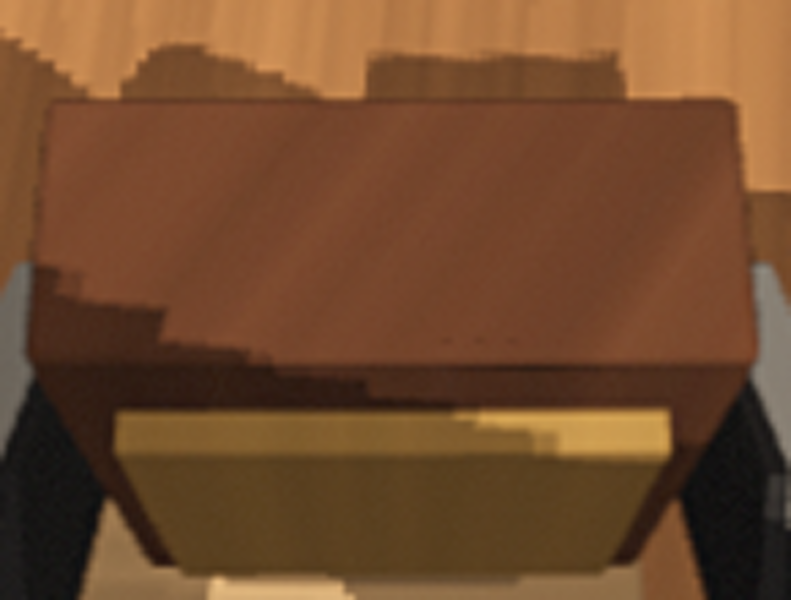

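jog_arm(
  plan=[
    [0,[5.3,-21,8],[-0.156,-0.0157,0]],
    [0,[5.3,-21,8],[-0.156,-0.0157,0]],
    [0,[5.3,-21,8],[-0.156,-0.0157,0]],
    [0,[5.3,-21,0],[-0.156,-0.0157,0]],
    [0,[5.3,-21,0],[-0.156,-0.0157,-0.054]],
    [0,[5.3,-21,0],[-0.157,-0.0072,0]],
    [0,[5.3,-21,0],[-0.157,-0.0072,0]],
    [0,[5.3,-21,0],[-0.157,-0.0072,0]],
    [0,[5.3,-21,0],[-0.157,-0.0072,0]],
    [0,[5.3,-21,0],[-0.157,-0.0072,0]],
  ],
)

```text
time: 48.1
tcp_pos: [697.8, 40.0, 177.3]
tool_rot: [-0.286, 0.659, -0.252, 0.648]
wrist_force: [-0.7, -0.1, -0.8]
grip_width: 49.3
```

jog_arm(
  plan=[
    [0,[0,-20,-40],[0,0,0]],
    [0,[0,0,-50],[0,0,0]],
    [0,[0,0,-35],[0,0,0]],
    [0,[0,0,0],[0,0,0]],
    [0,[0,0,0],[0,0,0]],
  ],
)

```text
time: 48.72
tcp_pos: [699.0, 20.3, 54.8]
tool_rot: [-0.288, 0.657, -0.253, 0.649]
wrist_force: [0.1, 0.2, 0.1]
grip_width: 49.3
```

Run:
```python
from ov import *
s=read_state();T=toolT(s); im=capture("wrist")
print(np.round(T,3),s['time'],s['grip_width'],s['joints'].round(2))
save(im,'w30')
```

```text
[[ 2.90000e-02  4.00000e-02  9.99000e-01  6.99032e+02]
 [-7.07000e-01 -7.06000e-01  4.90000e-02  2.02910e+01]
 [ 7.07000e-01 -7.07000e-01  8.00000e-03  5.47770e+01]
 [ 0.00000e+00  0.00000e+00  0.00000e+00  1.00000e+00]] 48.725 49.30020339008652 [ 0.12  0.69  1.46 -0.85  1.22  0.48]
```

View pics/w30.png

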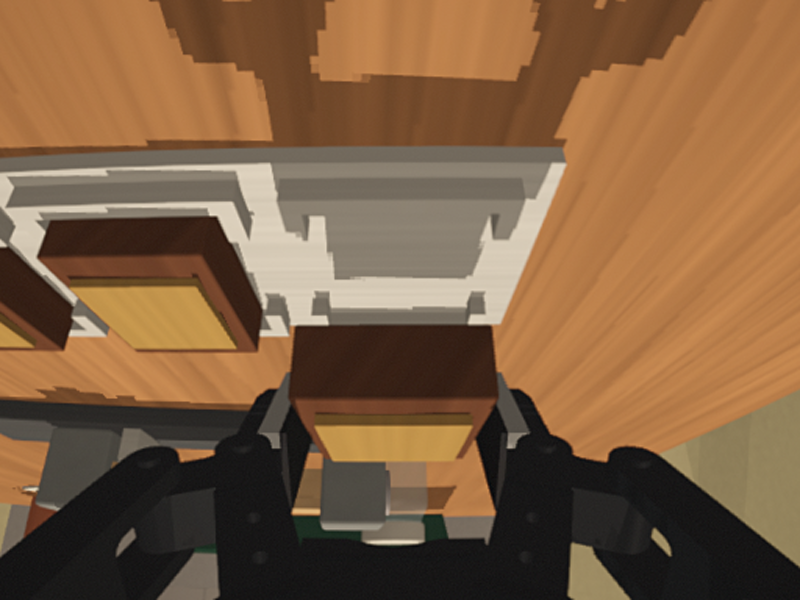

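jog_arm(
  plan=[
    [0,[1.5,0.1,-15],[0,0.008,-0.003]],
    [0,[0,0,-14],[0,0,0]],
    [0,[0,0,-3],[0,0,0]],
    [0,[0,0,0],[0,0,0]],
    [0,[0,0,-3],[0,0,0]],
    [0,[0,0,-3],[0,0,0]],
    [0,[0,0,0],[0,0,0]],
  ],
)

```text
time: 49.65
tcp_pos: [699.9, 20.2, 15.5]
tool_rot: [-0.286, 0.66, -0.256, 0.646]
wrist_force: [0.4, -1.2, -1.3]
grip_width: 49.1
```

jog_arm(
  plan=[
    [0,[0.4,0,-1.5],[0,0,0]],
    [0,[0,0,-1.3],[0,0,0]],
    [0,[0,0,0],[0,0,0]],
  ],
)

```text
time: 50.02
tcp_pos: [700.6, 20.2, 13.1]
tool_rot: [-0.286, 0.66, -0.256, 0.647]
wrist_force: [-0.9, -0.1, 0.5]
grip_width: 49.3
```

jog_arm(
  plan=[
    [58,[0,0,0],[0,0,0]],
    [58,[0,0,0],[0,0,0]],
    [58,[0,0,0],[0,0,0]],
    [60,[-0.7,14,14],[0,0,0]],
    [60,[-1.5,30,30],[0,0,0]],
    [60,[-1.5,20,40],[0,0,0]],
    [60,[-15,0,40],[0.157,0.0075,0]],
    [60,[-25,-5,40],[0.157,0.0075,0]],
    [60,[-25,-5,0],[0.157,0.0075,0]],
    [60,[-25,-5,0],[0.157,0.0075,0]],
  ],
)

```text
time: 51.28
tcp_pos: [606.9, 70.3, 180.0]
tool_rot: [-0.475, 0.547, -0.447, 0.526]
wrist_force: [0.5, -0.8, 0.1]
grip_width: 59.9
```

jog_arm(
  plan=[
    [60,[-25,-5,0],[0.157,0.0075,0]],
    [60,[0,-10,0],[0,0,0]],
    [60,[0,-10,0],[0,0,0]],
    [60,[0,0,0],[0,0,0]],
    [60,[0,0,0],[0,0,0]],
  ],
)

```text
time: 51.9
tcp_pos: [582.1, 45.0, 176.8]
tool_rot: [-0.512, 0.512, -0.489, 0.487]
wrist_force: [0.3, -0.4, -0.6]
grip_width: 60.2
```

Run:
```python
from ov import *
s=read_state();T=toolT(s); im=capture("wrist")
print(np.round(T,3),s['time'],s['grip_width'],s['wrist_force'])
np.save('w31.npy',im);np.save('w31T.npy',T)
save(im,'w31'); i=capture("scene");save(i,'s31',(100,150,340,310));np.save('s31.npy',i)
```

```text
[[ 4.80000e-02 -2.00000e-03  9.99000e-01  5.82111e+02]
 [-9.99000e-01  1.00000e-03  4.80000e-02  4.49690e+01]
 [-1.00000e-03 -1.00000e+00 -2.00000e-03  1.76753e+02]
 [ 0.00000e+00  0.00000e+00  0.00000e+00  1.00000e+00]] 51.9 60.165399373977635 [ 0.2682883  -0.4453242  -0.58844147]
```

View pics/w31.png

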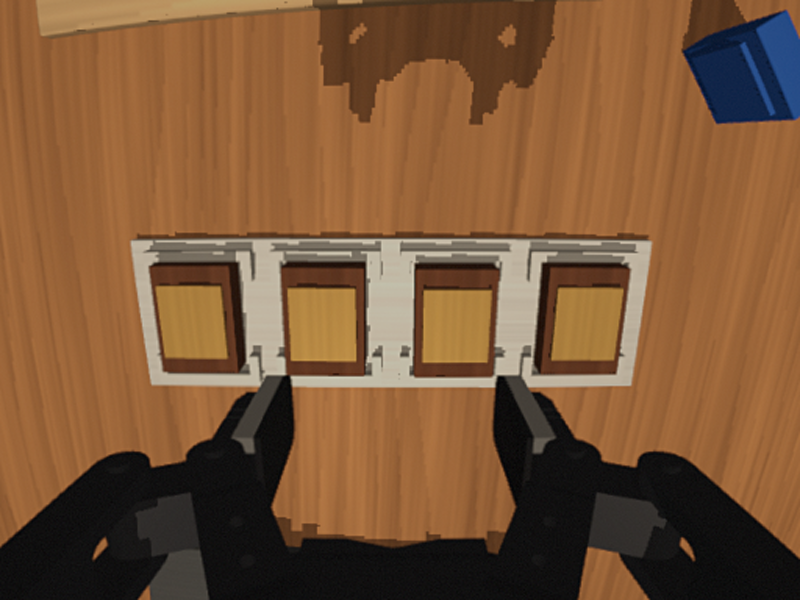

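View pics/s31.png

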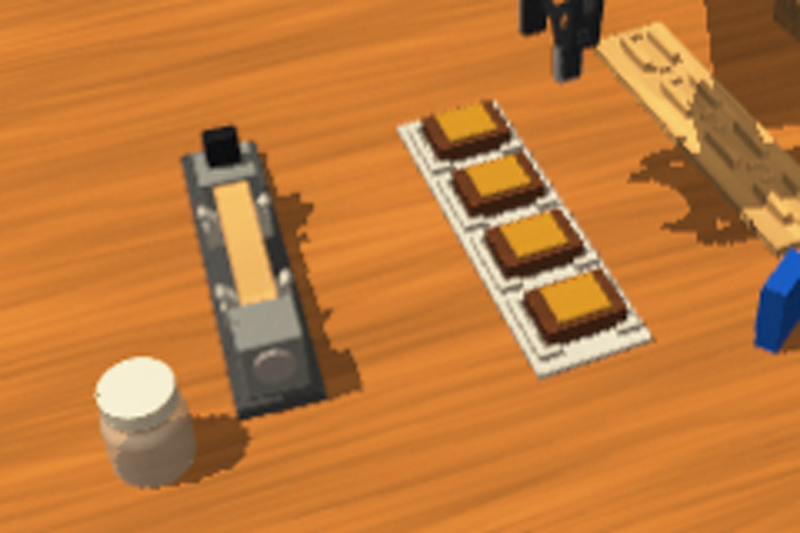

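Run:
```python
from ov import *
im=np.load('w31.npy');save(im,'w31a',(80,145,255,255),4.5);save(im,'w31b',(250,145,425,255),4.5)
```

```text
(no output)
```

View pics/w31a.png

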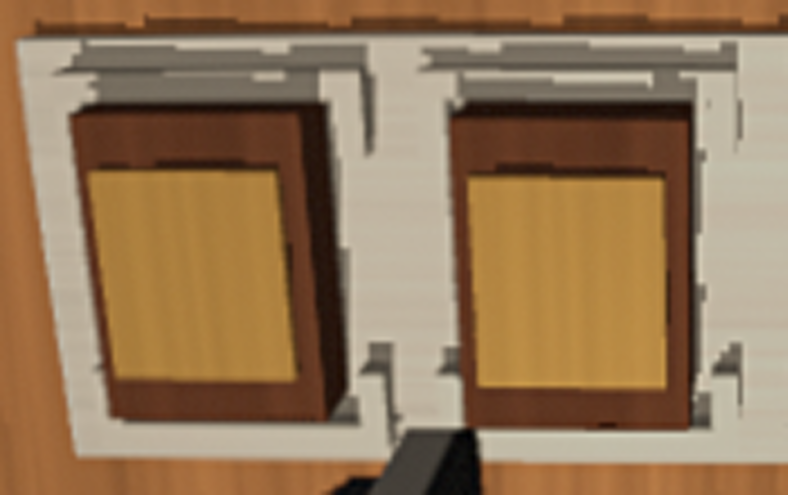

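View pics/w31b.png

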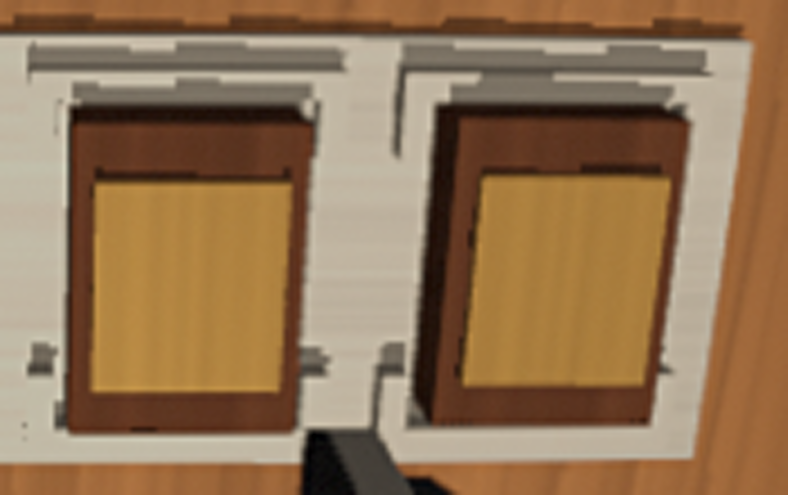

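Run:
```python
from ov import *
T=np.load('w31T.npy');c=cam("wrist",T)
X=np.array([np.cos(.046),np.sin(.046)]);Y=np.array([-X[1],X[0]])
L=[([(73,115),(302,112),(330,420),(110,418)],80),([(452,117),(692,120),(692,427),(467,425)],80),([(72,122),(312,125),(297,430),(68,432)],250),([(460,116),(690,120),(650,424),(434,423)],250)]
# brass corners (z=29)
B=[([(88,170),(278,170),(298,380),(113,380)],80),([(467,178),(665,178),(667,387),(478,387)],80),([(95,182),(292,182),(280,392),(92,392)],250),([(482,176),(671,178),(647,386),(460,386)],250)]
for k in range(4):
  for nm,S,z in(('wood',L,26),('brass',B,29)):
    q=np.array(S[k][0])/4.5+[S[k][1],145]
    P=onz(c,q,z)[:,:2]; d=[round(float(np.linalg.norm(P[i]-P[(i+1)%4])),1) for i in range(4)]
    r=P.mean(0)-np.array([582,15.2])-X*(-120+80*k); print(k,nm,d,'offset',(r@X).round(1),(r@Y).round(1))
```

```text
0 wood [48.8, 68.6, 49.7, 68.4] offset -0.3 3.1
0 brass [40.5, 46.5, 41.1, 47.0] offset -1.2 2.8
1 wood [48.9, 67.9, 48.9, 68.4] offset -0.6 2.2
1 brass [40.4, 45.9, 40.3, 46.1] offset -1.6 1.6
2 wood [48.9, 67.8, 49.7, 68.7] offset -1.5 1.4
2 brass [40.2, 46.3, 40.1, 46.2] offset -1.4 0.9
3 wood [48.8, 68.5, 48.6, 68.3] offset -2.3 3.0
3 brass [40.1, 46.5, 41.3, 46.5] offset -2.0 2.2
```

jog_arm(
  plan=[
    [60,[-5,-54,0],[0,0,0]],
    [60,[-5,-54,0],[0,0,0]],
    [60,[-5,-54,0],[0,0,0]],
    [60,[-5,-53,0],[0,0,-0.09]],
    [60,[0,0,0],[0,0,0]],
    [60,[0,0,0],[0,0,0]],
    [60,[0,0,0],[0,0,0]],
  ],
)

```text
time: 52.88
tcp_pos: [561.9, -169.4, 176.8]
tool_rot: [0.49, -0.49, 0.511, -0.509]
wrist_force: [-0.1, -0.2, 0.4]
grip_width: 59.9
```

Run:
```python
from ov import *
s=read_state();T=toolT(s); im=capture("wrist")
print(np.round(T,3),s['time'],s['grip_width'],s['wrist_force'])
np.save('w32.npy',im);np.save('w32T.npy',T)
save(im,'w32',(100,80,420,250)); i=capture("scene");save(i,'s32',(140,170,220,290))
save(capture("top"),'t32')
```

```text
[[-4.10000e-02 -2.00000e-03  9.99000e-01  5.61941e+02]
 [-9.99000e-01  2.00000e-03 -4.10000e-02 -1.69393e+02]
 [-2.00000e-03 -1.00000e+00 -2.00000e-03  1.76822e+02]
 [ 0.00000e+00  0.00000e+00  0.00000e+00  1.00000e+00]] 52.875 59.903301578721965 [-0.12152662 -0.19356119  0.40388643]
```

View pics/w32.png

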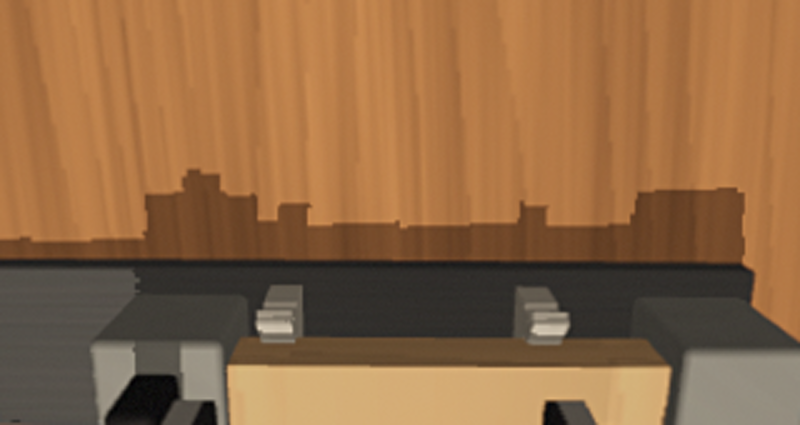

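View pics/s32.png

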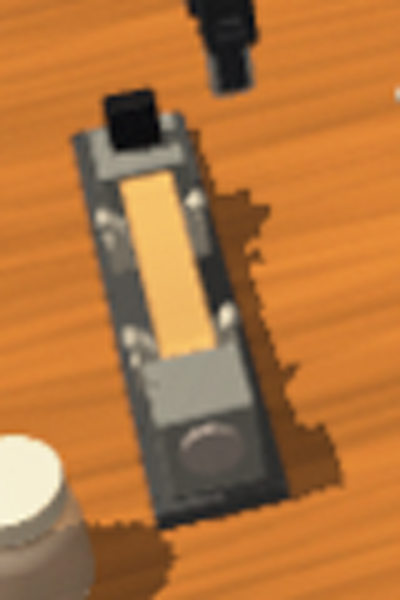

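View pics/t32.png

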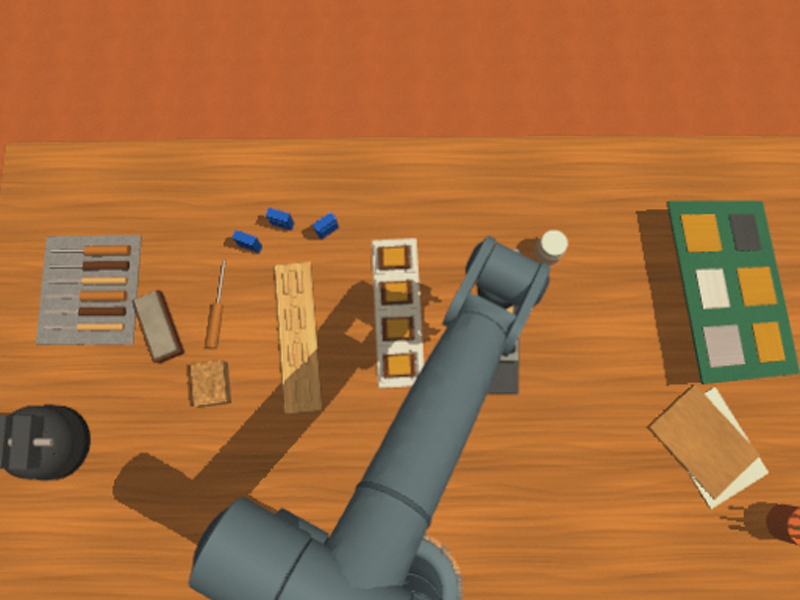

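Run:
```python
from ov import *
c=cam("wrist",np.load('w32T.npy'));im=np.load('w32.npy');save(im,'w32b',(160,190,240,250));save(im,'w32c',(340,190,420,250))
P=onz(c,np.array([(229,366),(669,366)])/2.5+[100,80],64);print(P.round(1),np.linalg.norm(P[1]-P[0]))
```

```text
[[ 509.5 -199.2   64. ]
 [ 657.7 -205.3   64. ]] 148.3157111158344
```

View pics/w32b.png

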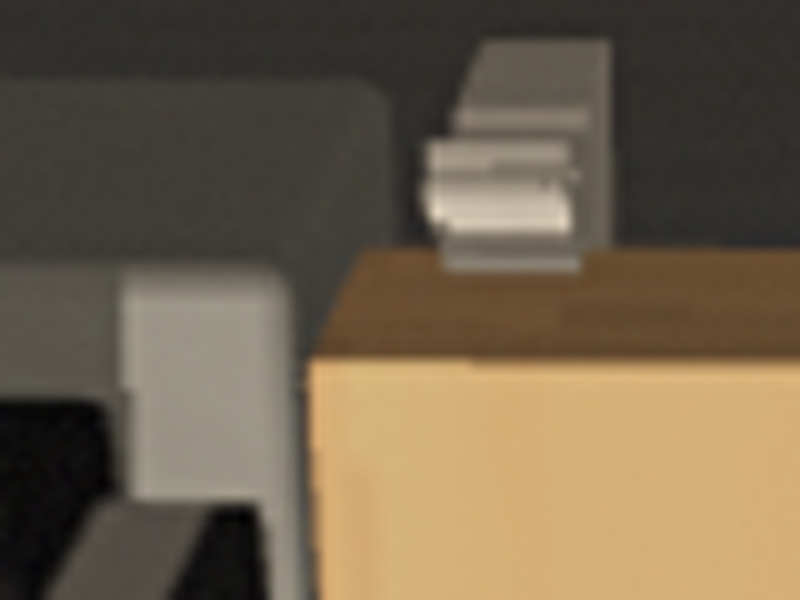

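View pics/w32c.png

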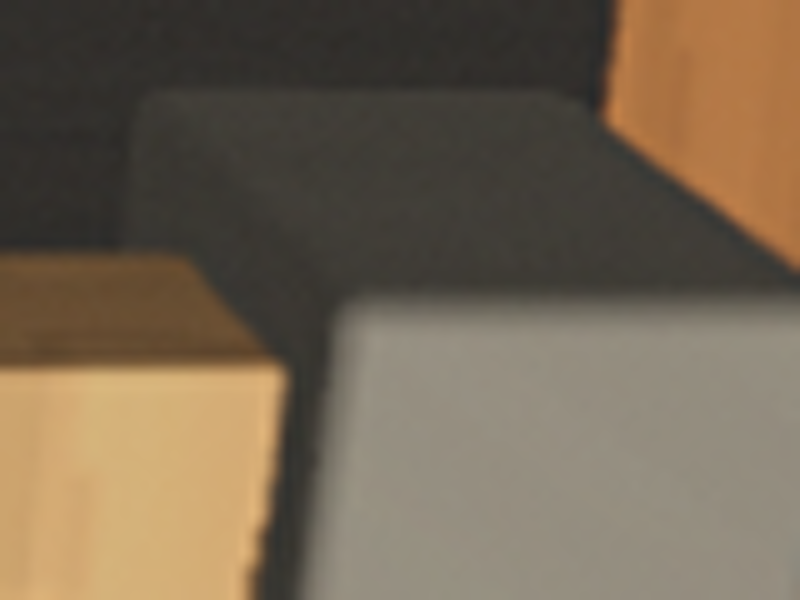

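jog_arm(
  plan=[
    [0,[-55,-20,0],[0,0,0]],
    [0,[-55,-20,0],[0,0,0]],
    [0,[-2,0,-30],[0,0,0]],
    [0,[0,0,-40],[0,0,0]],
    [0,[0,0,-20],[0,0,0]],
    [0,[0,0,0],[0,0,0]],
    [0,[5,-0.2,0],[0,0,0]],
    [0,[4,-0.2,0],[0,0,0]],
    [0,[0,0,0],[0,0,0]],
  ],
)

```text
time: 54.15
tcp_pos: [459.7, -211.5, 88.0]
tool_rot: [0.489, -0.489, 0.511, -0.51]
wrist_force: [-0.0, 0.4, -0.3]
grip_width: 0.3
```

jog_arm(
  plan=[
    [0,[3,0,0],[0,0,0]],
    [0,[2,0,0],[0,0,0]],
    [0,[2,0,0],[0,0,0]],
    [0,[0,0,0],[0,0,0]],
  ],
)

```text
time: 54.65
tcp_pos: [464.5, -211.2, 87.0]
tool_rot: [0.488, -0.491, 0.512, -0.508]
wrist_force: [-7.5, 0.0, 6.4]
grip_width: -0.2
```

jog_arm(
  plan=[
    [0,[1.5,0,0],[0,0,0]],
    [0,[1.5,0,0],[0,0,0]],
    [0,[0,0,0],[0,0,0]],
  ],
)

```text
time: 55.02
tcp_pos: [464.7, -211.2, 87.0]
tool_rot: [0.487, -0.492, 0.514, -0.506]
wrist_force: [-22.2, -1.1, 15.1]
grip_width: -0.1
```

jog_arm(
  plan=[
    [0,[-10,0,0],[0,0,0]],
    [0,[-5,0,0],[0,0,0]],
    [0,[0,0,40],[0,0,0]],
    [0,[0,0,50],[0,0,0]],
    [0,[-30,-40,20],[0,0,0]],
    [0,[-20,-50,0],[0,0,0]],
    [0,[0,-50,0],[0,0,0]],
    [0,[0,0,0],[0,0,0]],
    [0,[0,0,0],[0,0,0]],
  ],
)

```text
time: 56.15
tcp_pos: [403.7, -350.7, 196.6]
tool_rot: [0.489, -0.489, 0.512, -0.509]
wrist_force: [-0.3, 0.4, 0.5]
grip_width: -0.1
```

Run:
```python
from ov import *
s=read_state(); print(s['time'],s['tcp_pos'].round(1),s['wrist_force'].round(1))
save(capture("scene"),'s33',(100,150,400,310)); save(capture("top"),'t33',(130,120,390,270))
```

```text
56.15 [ 403.7 -350.7  196.6] [-0.3  0.4  0.5]
```

View pics/s33.png

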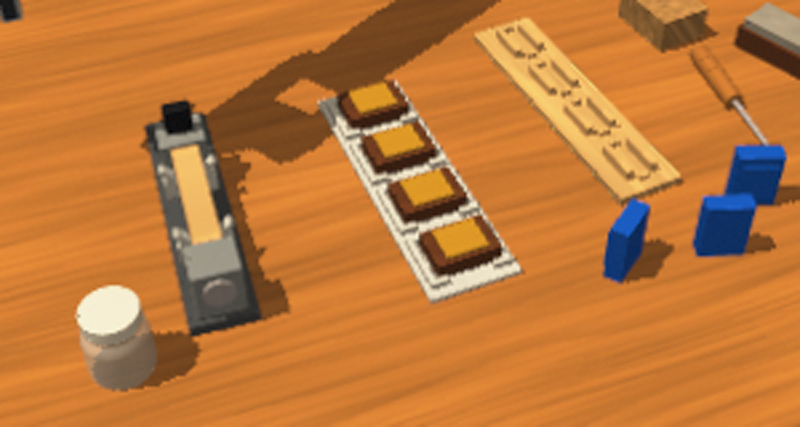

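View pics/t33.png

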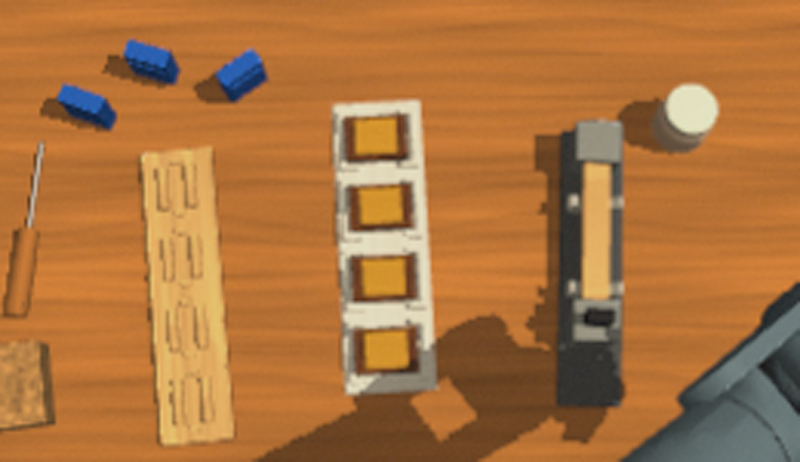

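The rack is empty, all four plaques lie brass up in the pockets, the blank sits between both faces, and the jar, cork block, scraper and blue look-alikes look untouched. I'm handing the job in.

```bash
python3 -c "
from bench import *
print(finish_job())"
```

```text
the job is handed in; nothing more can be done
None
```

The job is done and handed in at about 56 s, though finish_job gave no verdict.

**Blank and tailstock:** I slid the tailstock back until it stopped, laid the blank in the saddles on the headstock centre, and pushed the tailstock up. It travelled about 55 mm forward. A second push near the end, at 22 N, moved it only 0.2 mm. A last close view showed about 1 mm or less between the blank and each face, within what the camera can resolve.

**Plaques:** All four went into pockets 0 to 3, brass face up. The first caught the pocket lip at 14 N, so I shifted it 3 mm and it went in; it still met about 10 N just before release. The other three went in without contact. From above, all four matched the height and size of a plaque lying flat at the pocket floor. I did not press on them to confirm they were home.

**One disagreement:** camera estimates of the pocket plate's position differed by 2 to 4 mm between views. I settled it by the force on contact and by sighting the pocket edges.

The scraper, jar, cork block and blue look-alikes looked untouched in the last pictures.

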